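# Fit the probes and the filter cartridge to a lab flow cell

## Task

Make the flow cell ready: set every sensor probe from the rack fully home in a gland of its own in the white cell and turn that gland's nut clockwise until it grips the shank firmly. Set the filter cartridge flat in the nest of the clamp station and then turn the clamp knob clockwise until it slips, and stop there without turning it a quarter turn more. Do not knock over or push aside the bottles, jar and beaker.

Things in the scene. Friction and masses are not known exactly. Their poses are not given: they have to be found in the camera images.
- probe1_head (a point): a sensor probe, if present (all are alike): centre of its black round head (26 mm diameter, 30 mm tall), under which a 14 mm steel shank with a tapered tip runs 74 mm down (104 mm in all, 90 g). z runs up along the probe. It starts upright in a hole of the rack, head underside 84 mm above the bench, 34 mm above the rack. Fully home in a gland the head's underside is 2 mm above the nut's top, that is this point 17 mm above the gland point.
- probe2_head (a point): a sensor probe, if present (all are alike): centre of its black round head (26 mm diameter, 30 mm tall), under which a 14 mm steel shank with a tapered tip runs 74 mm down (104 mm in all, 90 g). z runs up along the probe. It starts upright in a hole of the rack, head underside 84 mm above the bench, 34 mm above the rack. Fully home in a gland the head's underside is 2 mm above the nut's top, that is this point 17 mm above the gland point.
- probe3_head (a point): a sensor probe, if present (all are alike): centre of its black round head (26 mm diameter, 30 mm tall), under which a 14 mm steel shank with a tapered tip runs 74 mm down (104 mm in all, 90 g). z runs up along the probe. It starts upright in a hole of the rack, head underside 84 mm above the bench, 34 mm above the rack. Fully home in a gland the head's underside is 2 mm above the nut's top, that is this point 17 mm above the gland point.
- gland1 (a point): centre of the top face of the rightmost (-y) gland's nut. The nut (steel, 44 mm across, 34 mm tall, ribbed) turns on the 60 mm tall white cell; its top is 94 mm above the bench, its bore stands vertical. The three glands stand in a row 105 mm apart along the cell's y axis; the point's axes are the cell's.
- gland2 (a point): centre of the top face of the middle gland's nut. The nut (steel, 44 mm across, 34 mm tall, ribbed) turns on the 60 mm tall white cell; its top is 94 mm above the bench, its bore stands vertical. The three glands stand in a row 105 mm apart along the cell's y axis; the point's axes are the cell's.
- gland3 (a point): centre of the top face of the leftmost (+y) gland's nut. The nut (steel, 44 mm across, 34 mm tall, ribbed) turns on the 60 mm tall white cell; its top is 94 mm above the bench, its bore stands vertical. The three glands stand in a row 105 mm apart along the cell's y axis; the point's axes are the cell's.
- nut1 (a joint): the rightmost (-y) gland's nut: 0 = fully open, grows as it is turned CLOCKWISE seen from above, firm stop at 2.1 rad; starts open (0 to 0.4). Three jaws in the bore close 1 mm per rad: they clear the 14 mm shank by 1.3 mm at 0, touch it at about 1.3 rad and grip it from 1.75 rad on. Turning needs about 0.15 N m, more once the jaws bite; the nut stays where it is left. Once it is tightened no shank can enter.
- nut2 (a joint): the middle gland's nut: 0 = fully open, grows as it is turned CLOCKWISE seen from above, firm stop at 2.1 rad; starts open (0 to 0.4). Three jaws in the bore close 1 mm per rad: they clear the 14 mm shank by 1.3 mm at 0, touch it at about 1.3 rad and grip it from 1.75 rad on. Turning needs about 0.15 N m, more once the jaws bite; the nut stays where it is left. Once it is tightened no shank can enter.
- nut3 (a joint): the leftmost (+y) gland's nut: 0 = fully open, grows as it is turned CLOCKWISE seen from above, firm stop at 2.1 rad; starts open (0 to 0.4). Three jaws in the bore close 1 mm per rad: they clear the 14 mm shank by 1.3 mm at 0, touch it at about 1.3 rad and grip it from 1.75 rad on. Turning needs about 0.15 N m, more once the jaws bite; the nut stays where it is left. Once it is tightened no shank can enter.
- cartridge_grip (a point): the filter cartridge, a white block 90 mm (its x) by 44 mm (y) by 40 mm tall with a grey grip rib on top 52 mm long (x), 18 mm thick (y), 30 mm tall; 220 g. This point is in the rib, 60 mm above the block's underside, 10 mm below the rib's top and 20 mm above the block's upper face. The two ends are alike. It starts lying flat on the bench.
- nest (a point): where the cartridge grip point comes to be when the cartridge is home and clamped: 72 mm above the bench, 60 mm above the nest floor. x (horizontal) runs along the nest, away from the clamp knob, towards a fixed end wall against which the cartridge is pushed; the 15 mm high side guides leave 3 mm each side of the cartridge. Before clamping there are 6.5 to 10 mm of free length, on the knob's side (-x): setting the cartridge down some 3 mm short of this point is right.
- clamp_grip (a point): point on the vertical axis of the clamp knob, at the height to grip: 60 mm above the bench. Round black knob 40 mm diameter, 36 mm tall (39 to 75 mm above the bench), standing over a steel disc 56 mm across (top at 38 mm), beside the nest on the clamp station.
- clamp_screw (a joint): the clamp's screw with the steel disc, rad: 0 = clamp jaw fully back, grows as the knob is turned CLOCKWISE seen from above, pushing the jaw towards the cartridge 4 mm per rad; starts at 0 to 0.8, and meets a cartridge that is against the end wall at about 2.5 rad (end of the thread 2.9). Takes 0.05 N m when free.
- clamp_knob (a joint): how far the knob has slipped on its screw, rad, 0 at the start. A torque-limiting clutch (0.16 N m): knob and disc turn as one until the jaw is tight on the cartridge, then the knob alone slips on clockwise while the disc stands still. It has slipped from 0.15 rad on; more than 1.6 rad is overdriving.
- cartridge: the same cartridge; origin at the centre of its underside
- amber1: bystander: amber bottle 60 mm diameter, 115 mm tall, origin under its centre
- amber2: bystander: small amber bottle 48 mm diameter, 85 mm tall, origin under its centre
- jar: bystander: glass jar 60 mm diameter, 62 mm tall, origin under its centre
- wash: bystander: white plastic bottle 62 mm diameter, 140 mm tall, origin under its centre
- beaker: bystander: open glass beaker 66 mm diameter, 85 mm tall, origin under its centre
Not all that is in view belongs to the job. Leave any green look-alike of the cartridge alone.

How it is judged (in metres and radians):
On the way, in this order (a step that is already met when the one before it is completed fails the run):
1. the cartridge lies flat in the nest (horizontal distance between cartridge_grip and nest below 0.014 m and z of cartridge_grip in the frame of nest between -0.004 and 0.004 m and angle between the x axis of cartridge_grip and the x axis of nest, either way round below 0.12 rad and angle between cartridge_grip's own z axis and vertical below 0.08 rad), for 0.2 s.
2. with the cartridge in the nest, the clamp knob has been turned until it slips (z of cartridge_grip in the frame of nest between -0.004 and 0.004 m and angle between the x axis of cartridge_grip and the x axis of nest, either way round below 0.12 rad and angle between cartridge_grip's own z axis and vertical below 0.08 rad and horizontal distance between cartridge_grip and nest below 0.006 m and value of joint clamp_knob above 0.15 rad), for 0.1 s.
At the end, for the whole second after the job is handed in: Each probe present stands in a gland within 5 mm of its axis, 4 mm of fully home, upright to 0.08 rad, that nut at 1.75 rad or more. Cartridge flat in the nest within 6 mm of its clamped place (height 4 mm, tilt 0.08, turn 0.12 rad); knob slipped 0.15 to 1.6 rad (all of step 2 and linear speed of cartridge below 0.02 m/s and ((horizontal distance between probe1_head and gland1 below 0.005 m and z of probe1_head in the frame of gland1 below 0.021 m and angle between probe1_head's own z axis and vertical below 0.08 rad and value of joint nut1 above 1.75 rad) or (horizontal distance between probe1_head and gland2 below 0.005 m and z of probe1_head in the frame of gland2 below 0.021 m and angle between probe1_head's own z axis and vertical below 0.08 rad and value of joint nut2 above 1.75 rad) or (horizontal distance between probe1_head and gland3 below 0.005 m and z of probe1_head in the frame of gland3 below 0.021 m and angle between probe1_head's own z axis and vertical below 0.08 rad and value of joint nut3 above 1.75 rad)) and ((horizontal distance between probe2_head and gland1 below 0.005 m and z of probe2_head in the frame of gland1 below 0.021 m and angle between probe2_head's own z axis and vertical below 0.08 rad and value of joint nut1 above 1.75 rad) or (horizontal distance between probe2_head and gland2 below 0.005 m and z of probe2_head in the frame of gland2 below 0.021 m and angle between probe2_head's own z axis and vertical below 0.08 rad and value of joint nut2 above 1.75 rad) or (horizontal distance between probe2_head and gland3 below 0.005 m and z of probe2_head in the frame of gland3 below 0.021 m and angle between probe2_head's own z axis and vertical below 0.08 rad and value of joint nut3 above 1.75 rad)) and ((horizontal distance between probe3_head and gland1 below 0.005 m and z of probe3_head in the frame of gland1 below 0.021 m and angle between probe3_head's own z axis and vertical below 0.08 rad and value of joint nut1 above 1.75 rad) or (horizontal distance between probe3_head and gland2 below 0.005 m and z of probe3_head in the frame of gland2 below 0.021 m and angle between probe3_head's own z axis and vertical below 0.08 rad and value of joint nut2 above 1.75 rad) or (horizontal distance between probe3_head and gland3 below 0.005 m and z of probe3_head in the frame of gland3 below 0.021 m and angle between probe3_head's own z axis and vertical below 0.08 rad and value of joint nut3 above 1.75 rad))); the robot touches nothing.
It fails at once if the clamp knob is overdriven: slipped more than 1.6 rad (value of joint clamp_knob above 1.6 rad).
It fails at once if a bystander is knocked over or pushed more than 50 mm (angle between any of amber1, amber2, jar, wash, beaker's own z axis and vertical above 0.5 rad or distance of any of amber1, amber2, jar, wash, beaker from where it was at the start of the episode above 0.05 m).
Of probe1, probe2, probe3 only 2 to 3 are there at a start; the rules pass over those that are not, and their reading is None.
At some moment in a run one of cartridge may be knocked a few centimetres aside while the robot is not near it.
It also fails if it takes over 210 s, if anything falls off the work surface, if the arm or the gripper's body presses on something with over 40 N, if the wrist force passes 120 N, or if a joint passes its speed limit or range.

## Robot

A 7-joint arm with a two-finger parallel gripper is mounted at the origin on the work surface. World frame = base frame: x ahead of the robot, y to its left, z up, the work surface at z = 0. Lengths are in m, angles in degrees, forces in N, time in s.
With the tool pointing down it reaches from about 0.425 to 0.925 m from the base axis. Payload 6.8 kg.
Tool frame: the origin (TCP) lies between the finger pads; the fingertips stand 17 mm ahead of it and the grasp point (between the pads) lies 2 mm behind it; x points along the fingers, z is the direction in which the jaws open and shut, and the axes are right-handed (so a half turn about x gives the same grasp; the last joint's range is limited). The gripper opens to 88 mm and grips with 3 to 60 N. Pads are 20 mm wide; open, the fingers measure 115 mm over their backs; the gripper's body (75 mm by 178 mm) begins 61 mm behind the grasp point.
Start: joints at [67.145, 27.33, 1.283, 89.118, -0.659, 63.558, -4.761], TCP at [0.194, -0.647, 0.24] pointing down, gripper open.
Joint ranges: [-169.35, 169.35], [-19.33, 120.38], [-80.79, 83.38], [13.8, 139.57], [-78.32, 258.32], [9.67, 109.79], [-169.56, 169.56]. Speed limits (degrees/s): [136.94, 136.94, 180, 180, 180, 180, 180].

## Interface

Orientations are given as a 3x3 rotation matrix whose columns are the frame's x, y, z axes.
In Python, from station import telemetry, vision, order gives the robot as it stands. The module is installed in compiled form; this text tells all that it offers.
- The arm moves only by the tool servo_tool, never from a script. Its argument "motion" is text: rows parted by semicolons, each of 6 numbers parted by spaces: the shift along the world's x, y, z in mm, then the turn, a rotation vector about the world's x, y, z in degrees. In form: dx dy dz wx wy wz; .... A call has 1 to 10 rows; each row shifts and turns the commanded pose from where the row before left it; what a row does not reach is not made up. A row lasts 1/8 s, in which the tool goes at most 62.5 mm and 10.7 degrees, less where a joint would pass 70% of its speed; a pose out of reach is approached as far as the arm can. A call is refused whole if a number of a shift passes 62.5 or a number of a turn 10.7, either way. A call with a gripper value outside its range is refused whole. "gripper" is the closure, from 0 (fully open) to 1 (shut), set as the call begins (left out, the last holds). The fingers move at their own pace and stop on an object; "force" is the grip in N (left out, the last holds). Time passes only in rows, so rows that do not move let the fingers close. It gives the time, the measured TCP pose, the force and the opening at its end, in the units of the state.
- telemetry.get_state(): the state, without advancing time (a new reading comes with each control period).
- vision.camera(name): name is "scene" or "top" or "wrist"; returns a dict with "color" (384x512x3 uint8, red, green, blue), "z_map" (384x512 float32, m along the optical axis (not along the pixel's ray), 0 where there is no reading), "K" (3x3 intrinsics, pixels), "T" (4x4, takes a point from camera to world coordinates); the wrist camera has in their place "hand_eye" (4x4, takes a point from camera to tool coordinates, whose origin is the TCP and whose axes are the tool frame's). Camera axes: x right, y up, looking along -z (the intrinsics and any distortion apply to the point x, -y, -z); pixel columns grow to the right and rows downward; lengths in m; the calibration is good to about 2 mm. The wrist camera is an equidistant fisheye: a pixel r from the principal point sees the ray r / f radians off the axis. A picture is of the moment at which its call begins: read the wrist's pose just before it.
- order.close_job(): hands the job in, once; it reports no verdict.
The state is a dict: "time_s": time; "joint_pos": joint angles; "qvel": joint speeds; "joint_efforts": joint torques, N m; "tcp_pos": TCP position; "tool_rot": TCP orientation; "ft_force": force on the tool from outside, world axes, zero at the start; "ft_torque": the same for the moment, N m; "gripper_width": finger opening in m.
Only numpy, scipy, OpenCV 4.12 (cv2) and the standard library are available. Lean on these libraries where they do the work, as an engineer would, in place of code of your own. Each camera call takes 0.05 s, during which the arm holds its last target.

## Working session

There is one attempt and no reset: what is moved stays moved. The work goes in short steps, Python scripts to look and compute and a tool call to move; the robot and the scene stay as the last step left them, time stands still between calls to the robot, and variables do not carry over. Pictures are saved under pics/ and viewed, and the job is handed in when it is done.

Besides the shell and the picture viewer there is one more tool, called after ">>>" by a JSON object that holds its "op" and its "data". servo_tool: Moves the arm, as the interface text tells. Its arguments: {"type":"object","properties":{"motion":{"type":"string"},"gripper":{"type":"number"},"force":{"type":"number"}},"required":["motion"]}

```bash
ls; mkdir -p pics; python3 - <<'E'
from station import telemetry, vision
import cv2,numpy as np
s=telemetry.get_state();print({k:np.round(v,3).tolist() for k,v in s.items()})
for n in("scene","top","wrist"):
    d=vision.camera(n);cv2.imwrite(f"pics/{n}0.png",d["color"][:,:,::-1]);print(n,d["K"].tolist(),np.round(d.get("T",d.get("hand_eye")),4).tolist(),[k for k in d])
    np.savez(f"{n}0.npz",**{k:v for k,v in d.items()})
E
```

```text
pics
{'time_s': 0.0, 'joint_pos': [67.146, 27.376, 1.282, 89.174, -0.658, 63.558, -4.761], 'qvel': [-0.024, 0.003, 0.018, -0.061, -0.117, -0.032, 0.045], 'joint_efforts': [0.0, -58.285, 1.534, -27.262, -0.054, 0.017, 0.0], 'tcp_pos': [0.193, -0.646, 0.239], 'tool_rot': [[-0.001, 0.958, 0.287], [0.002, 0.287, -0.958], [-1.0, -0.0, -0.002]], 'ft_force': [-0.458, -0.18, -0.391], 'ft_torque': [-0.003, 0.001, 0.035], 'gripper_width': 0.088}
scene [[406.9601521293249, 0.0, 255.65512468765613], [0.0, 406.9601521293249, 195.0594437529964], [0.0, 0.0, 1.0]] [[0.3687, -0.6759, 0.6381, 1.2716], [0.9294, 0.2793, -0.2412, -0.2766], [-0.0152, 0.682, 0.7312, 0.9497], [0.0, 0.0, 0.0, 1.0]] ['color', 'z_map', 'K', 'T']
top [[455.79045747503835, 0.0, 256.7706724440395], [0.0, 455.79045747503835, 192.04159857074436], [0.0, 0.0, 1.0]] [[-0.0142, 0.9931, -0.1166, 0.3363], [-0.9998, -0.0158, -0.0133, -0.0124], [-0.015, 0.1164, 0.9931, 1.594], [0.0, 0.0, 0.0, 1.0]] ['color', 'z_map', 'K', 'T']
wrist [[297.3186396354542, 0.0, 255.4899387809977], [0.0, 297.3186396354542, 196.63653322319027], [0.0, 0.0, 1.0]] [[-0.0008, 0.2669, -0.9637, -0.1455], [0.0007, 0.9637, 0.2669, 0.0714], [1.0, -0.0004, -0.0009, 0.0003], [0.0, 0.0, 0.0, 1.0]] ['color', 'z_map', 'K', 'hand_eye']
```

```bash
python3 - <<'E'
import cv2
for n in("scene","top"):
    cv2.imwrite(f"pics/{n}0b.png",cv2.resize(cv2.imread(f"pics/{n}0.png"),(800,600),interpolation=cv2.INTER_CUBIC))
E
```

```text
(no output)
```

View pics/scene0b.png

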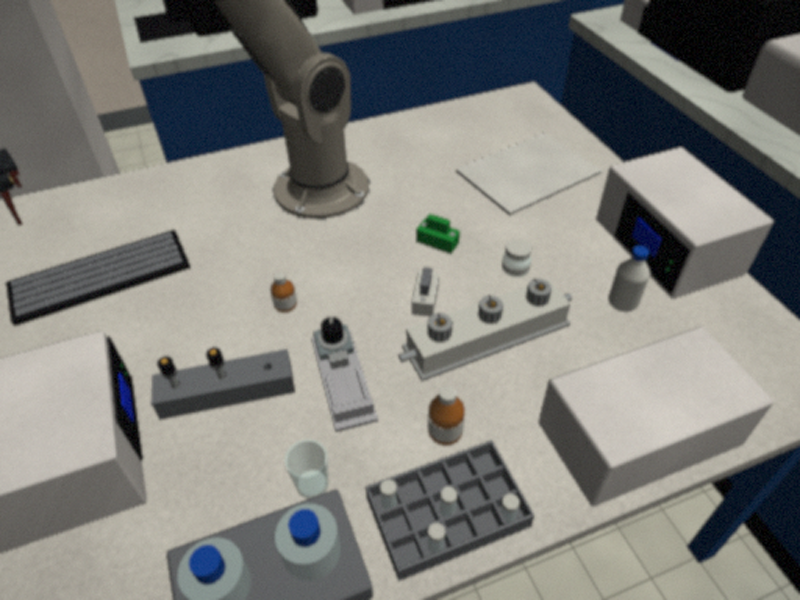

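View pics/top0b.png

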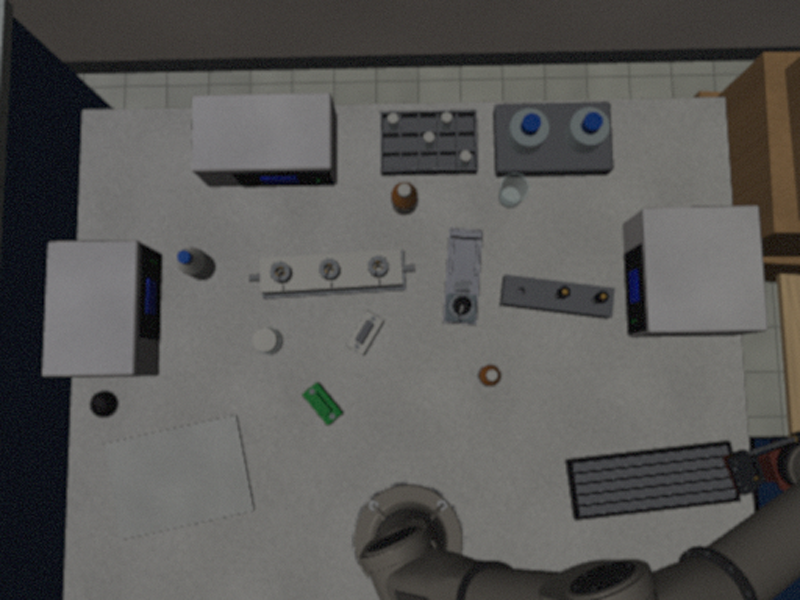

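View pics/wrist0.png

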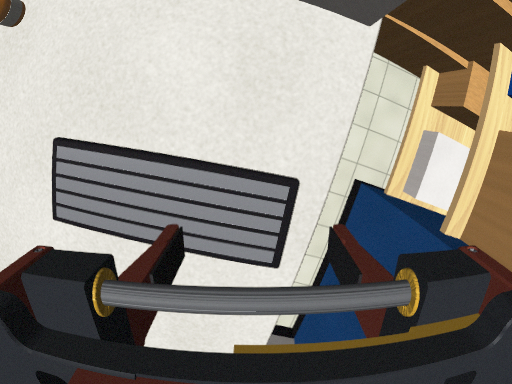

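Top view (800x600 scale): two probe heads in the rack at (565,292) and (601,297), and an empty hole at (522,289). The gland nuts are at (281,271), (330,268) and (378,266). The white cartridge is at (366,333), the green look-alike at (322,403). The clamp knob is at (462,305), with the nest above it at (463,265).

```bash
cat > h.py <<'E'
import numpy as np,cv2
from scipy.spatial.transform import Rotation as R
def load(n): return dict(np.load(n))
def ray(d,u,v,T=None):
    K=d["K"];x=(u-K[0,2])/K[0,0];y=(v-K[1,2])/K[1,1]
    if "hand_eye" in d:
        r=np.hypot(x,y)+1e-12; s=np.sin(r)/r; c=np.array([x*s,-y*s,-np.cos(r)])
    else: c=np.array([x,-y,-1.])
    T=d["T"] if T is None else T
    return T[:3,3],T[:3,:3]@c
def onz(d,u,v,z,T=None):
    o,r=ray(d,u,v,T); return o+r*(z-o[2])/r[2]
def depth(d,u,v):
    o,r=ray(d,u,v); z=d["z_map"][int(round(v)),int(round(u))]; return o+r*z
def proj(d,p,T=None):
    T=d["T"] if T is None else T
    c=T[:3,:3].T@(np.asarray(p)-T[:3,3]); K=d["K"]
    if "hand_eye" in d:
        th=np.arctan2(np.hypot(c[0],c[1]),-c[2]); n=np.hypot(c[0],c[1])
        return K[0,2]+K[0,0]*th*c[0]/n, K[1,2]-K[1,1]*th*c[1]/n
    return K[0,2]-K[0,0]*c[0]/c[2]*1, K[1,2]+K[1,1]*c[1]/c[2]
def wristT(s,d):
    T=np.eye(4);T[:3,:3]=s["tool_rot"];T[:3,3]=s["tcp_pos"];return T@d["hand_eye"]
E
python3 - <<'E'
from h import *
d=load("top0.npz");k=.64
for n,u,v,z in[("g3",281,271,.094),("g2",330,268,.094),("g1",378,266,.094),("pA",565,292,.114),("pB",601,297,.114),("hole",522,289,.05),("cart",369,327,.07),("knob",462,305,.075),("amber1",404,190,.115),("amber2",490,374,.085),("jar",266,340,.062),("wash",186,257,.14),("beaker",513,185,.085),("green",322,400,.07),("nestfar",466,233,.03)]:
    p=onz(d,u*k,v*k,z);q=depth(d,u*k,v*k);print(n,p.round(3),q.round(3),np.hypot(*p[:2]).round(3))
img=cv2.imread("pics/top0.png")
c=img[130:270,150:420]
cv2.imwrite("pics/topc.png",cv2.resize(c,None,fx=2.96,fy=2.96,interpolation=cv2.INTER_CUBIC))
img=cv2.imread("pics/scene0.png")
c=img[140:300,90:390]
cv2.imwrite("pics/scc.png",cv2.resize(c,None,fx=2.66,fy=2.66,interpolation=cv2.INTER_CUBIC))
E
```

```text
g3 [0.579 0.264 0.094] [0.584 0.269 0.063] 0.636
g2 [0.584 0.159 0.094] [0.592 0.165 0.043] 0.605
g1 [0.586 0.056 0.094] [0.595 0.058 0.043] 0.589
pA [ 0.522 -0.335  0.114] [ 0.522 -0.335  0.112] 0.62
pB [ 0.51  -0.409  0.114] [ 0.509 -0.407  0.122] 0.654
hole [ 0.538 -0.256  0.05 ] [ 0.539 -0.257  0.041] 0.595
cart [0.458 0.078 0.07 ] [0.458 0.078 0.069] 0.465
knob [ 0.502 -0.122  0.075] [ 0.502 -0.122  0.074] 0.517
amber1 [ 0.746 -0.002  0.115] [ 0.745 -0.002  0.117] 0.746
amber2 [ 0.354 -0.177  0.085] [ 0.354 -0.177  0.088] 0.396
jar [0.434 0.301 0.062] [0.434 0.302 0.06 ] 0.528
wash [0.604 0.453 0.14 ] [0.605 0.454 0.138] 0.755
beaker [ 0.761 -0.238  0.085] [ 0.778 -0.248  0.024] 0.797
green [0.304 0.179 0.07 ] [0.304 0.179 0.068] 0.353
nestfar [ 0.668 -0.138  0.03 ] [ 0.667 -0.138  0.038] 0.683
```

View pics/topc.png

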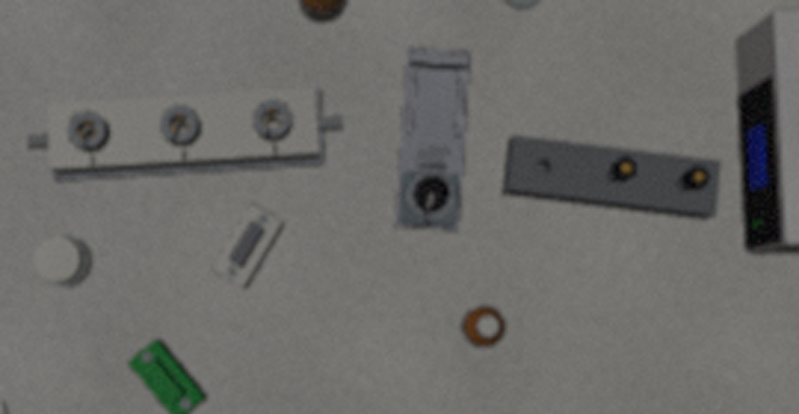

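View pics/scc.png

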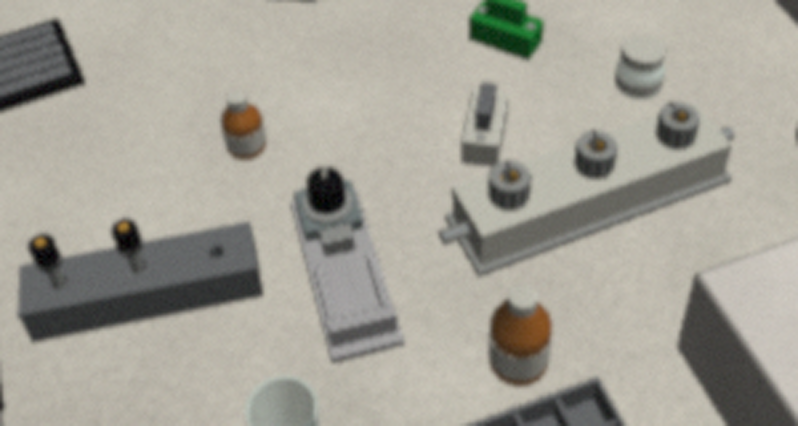

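>>> {"op": "servo_tool", "data": {"motion": "41 45 0 0 0 10;41 45 0 0 0 10;41 45 0 0 0 10;41 45 0 0 0 10;41 45 0 0 0 10;20 54 0 0 0 10;20 54 0 0 0 10;20 54 0 0 0 10;20 54 0 0 0 10;20 54 0 0 0 10"}}

```text
time_s: 1.4
tcp_pos: [0.4988, -0.15, 0.2397]
tool_rot: [[0.0, -0.453, 0.891], [-0.0, 0.891, 0.453], [-1.0, -0.0, -0.0]]
ft_force: [0.3, 0.3, 1.1]
gripper_width: 0.088
```

```bash
cat > snap.py <<'E'
import sys
from h import *
from station import telemetry, vision
def snap(tag):
    s=telemetry.get_state();d=vision.camera("wrist");d["T"]=wristT(s,d)
    np.savez(f"w_{tag}.npz",**d);cv2.imwrite(f"pics/w_{tag}.png",d["color"][:,:,::-1])
    return s,d
def show(s):
    r=np.array(s["tool_rot"]);print("t",round(s["time_s"],2),"tcp",np.round(s["tcp_pos"],4),"yaw_z",np.degrees(np.arctan2(r[1,2],r[0,2])).round(2),"down",r[:,0].round(3),"q",np.round(s["joint_pos"],1),"F",np.round(s["ft_force"],1),"M",np.round(s["ft_torque"],2),"w",round(s["gripper_width"],4))
if __name__=="__main__":
    s,d=snap(sys.argv[1]);show(s)
E
python3 snap.py 1
```

```text
t 1.4 tcp [ 0.4988 -0.15    0.2397] yaw_z 26.97 down [ 0. -0. -1.] q [ 36.8  15.6 -31.8 108.4   9.6  58.6  27.9] F [0.3 0.3 1.1] M [-0.07 -0.12 -0.02] w 0.088
```

View pics/w_1.png

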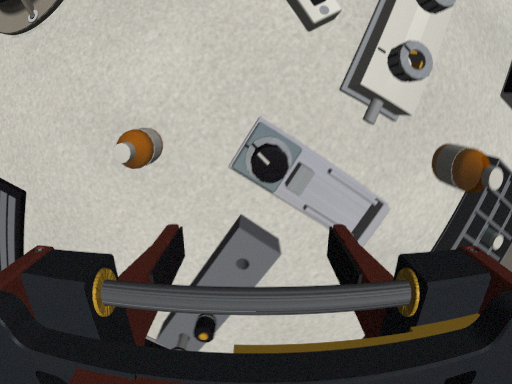

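The wrist view shows the clamp knob at (270,160), the nest running to its end wall near (365,220), the rightmost gland at (410,62), and the rack hole at (243,264).

```bash
python3 - <<'E'
from h import *
img=cv2.imread("pics/w_1.png")
cv2.imwrite("pics/w1c.png",cv2.resize(img[105:265,225:405],None,fx=4.4,fy=3.7,interpolation=cv2.INTER_CUBIC))
d=load("w_1.npz")
print(onz(d,270,160,.075))
o,r=ray(d,330,200);
for u,v in[(270,160),(300,178),(330,200),(350,215),(370,215),(375,225),(345,180),(320,215)]:
    print(u,v,depth(d,u,v).round(4))
E
```

```text
[ 0.49891087 -0.11998749  0.075     ]
270 160 [ 0.4987 -0.1197  0.0772]
300 178 [ 0.5443 -0.1263  0.0422]
330 200 [ 0.598  -0.1356  0.0235]
350 215 [ 0.6306 -0.1398  0.0304]
370 215 [ 0.6413 -0.1239  0.0582]
375 225 [ 0.6477 -0.1301  0.0708]
345 180 [ 0.5946 -0.1025  0.0437]
320 215 [ 0.5939 -0.1578  0.0308]
```

View pics/w1c.png

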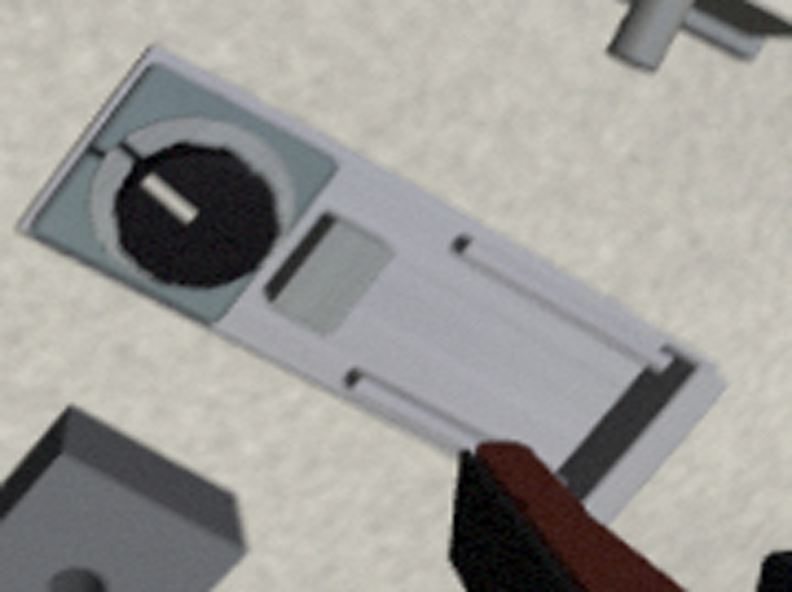

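```bash
python3 - <<'E'
from h import *
d=load("w_1.npz")
def P(x,y,z): return onz(d,225+x/4.4,105+y/3.7,z)[:2].round(4)
print("wall bottom",P(645,365,.012),P(565,480,.012))
print("plate edge upper(left) z?",P(345,160,.012),P(725,375,.012))
print("teal left edge",P(155,65,.038),P(338,160,.038),"right",P(35,230,.038),P(212,322,.038))
print("jaw front", P(395,245,.045),P(325,333,.045))
print("L guide inner top",P(462,258,.027),P(655,372,.027))
print("R guide outer top",P(352,388,.027),P(440,440,.027), "inner/top",P(362,372,.027),P(470,430,.027))
t=load("top0.npz")
# top crop coordinates scale 2.96 offset (150,130)
def Q(x,y,z): return onz(t,150+x/2.96,130+y/2.96,z)[:2].round(4)
print("top knob",Q(431,194,.075),"wall inner top L/R",Q(410,67,.045),Q(468,69,.045),"outer",Q(408,46,.03),Q(469,50,.03))
print("guides top", Q(403,130,.027),Q(467,130,.027))
img=cv2.imread("pics/top0.png")
cv2.imwrite("pics/topn.png",cv2.resize(img[140:215,275:320],None,fx=8,fy=8,interpolation=cv2.INTER_CUBIC))
E
```

```text
wall bottom [ 0.6592 -0.1143] [ 0.6602 -0.1652]
plate edge upper(left) z? [ 0.5367 -0.0939] [ 0.6872 -0.1047]
teal left edge [ 0.4727 -0.0901] [ 0.53   -0.0942] right [ 0.4679 -0.1516] [ 0.5246 -0.1569]
jaw front [ 0.5554 -0.1106] [ 0.5525 -0.1447]
L guide inner top [ 0.5799 -0.1067] [ 0.6559 -0.1138]
R guide outer top [ 0.574  -0.1614] [ 0.6077 -0.1662] inner/top [ 0.5738 -0.1551] [ 0.6141 -0.1589]
top knob [ 0.5008 -0.122 ] wall inner top L/R [ 0.6534 -0.1033] [ 0.6499 -0.1708] outer [ 0.6817 -0.1024] [ 0.6757 -0.1741]
guides top [ 0.582  -0.0944] [ 0.5808 -0.1694]
```

View pics/topn.png

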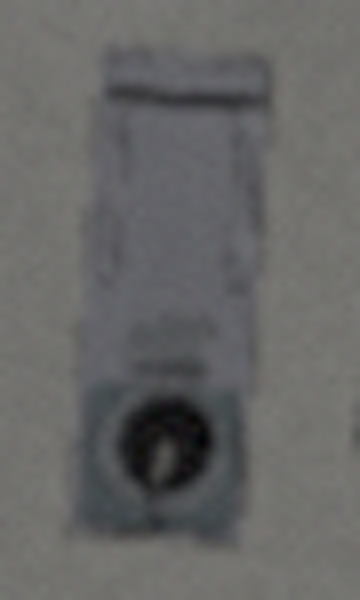

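```bash
python3 - <<'E'
from h import *
t=load("top0.npz")
def Q(x,y,z): return onz(t,275+x/8,140+y/8,z)[:2].round(4)
print("wall bottom",Q(185,104,.012),"guides inner",Q(130,180,.012),Q(232,180,.012),"jaw front",Q(172,318,.04),"knob",Q(165,443,.075),"teal corners",Q(85,385,.038),Q(245,395,.038),Q(72,528,.038),Q(238,540,.038))
E
```

```text
wall bottom [ 0.6583 -0.139 ] guides inner [ 0.6247 -0.114 ] [ 0.624  -0.1588] jaw front [ 0.5591 -0.1289] knob [ 0.5013 -0.122 ] teal corners [ 0.531 -0.091] [ 0.5255 -0.1595] [ 0.4694 -0.0841] [ 0.4632 -0.1549]
```

>>> {"op": "servo_tool", "data": {"motion": "2 48 0 0 0 7;2 48 0 0 0 7;2 48 0 0 0 7;3 50 0 0 0 8;0 0 0 0 0 0"}}

```text
time_s: 2.08
tcp_pos: [0.5072, 0.0465, 0.2399]
tool_rot: [[0.0, -0.83, 0.558], [0.002, 0.558, 0.83], [-1.0, 0.001, 0.002]]
ft_force: [0.6, -0.3, 0.6]
gripper_width: 0.0879
```

```bash
python3 snap.py 2
```

```text
t 2.08 tcp [0.5072 0.0465 0.2399] yaw_z 56.08 down [ 0.     0.002 -1.   ] q [ 23.9  16.4 -42.5 109.3  12.7  59.1  32.1] F [ 0.6 -0.3  0.6] M [-0.05 -0.12 -0.01] w 0.0879
```

View pics/w_2.png

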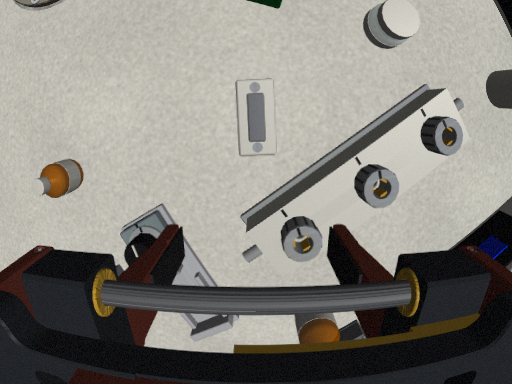

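The white cartridge with its grey rib is at (257,117), clear of the green block whose edge shows at the top. The gland nuts are at (301,240), (377,187) and (442,136).

```bash
python3 - <<'E'
from h import *
d=load("w_2.npz");img=d["color"].astype(int)
g=img.mean(2)
c=img[60:175,220:300,::-1].astype(np.uint8)
cv2.imwrite("pics/w2c.png",cv2.resize(c,None,fx=5,fy=5,interpolation=cv2.INTER_CUBIC))
sub=np.zeros(g.shape,np.uint8); sub[85:150,242:272]=(g[85:150,242:272]<150)
n,l,st,ce=cv2.connectedComponentsWithStats(sub)
for i in range(1,n):
    if st[i,4]>100:
        cnt=cv2.findContours((l==i).astype(np.uint8),cv2.RETR_EXTERNAL,cv2.CHAIN_APPROX_NONE)[0][0]
        print(st[i],ce[i])
        P=np.array([onz(d,u,v,.07)[:2]*1000 for u,v in cnt[:,0]],np.float32)
        print(cv2.minAreaRect(P))
for n,u,v in[("g1",301,240),("g2",377,187),("g3",442,136)]: print(n,onz(d,u,v,.094))
E
```

```text
[246  85  20  57 906] [255.64679912 115.57284768]
((442.68792724609375, 88.50677490234375), (18.54743194580078, 60.18412399291992), 58.8434944152832)
g1 [0.58016782 0.05517928 0.094     ]
g2 [0.57615638 0.15532301 0.094     ]
g3 [0.57072901 0.25476671 0.094     ]
```

View pics/w2c.png

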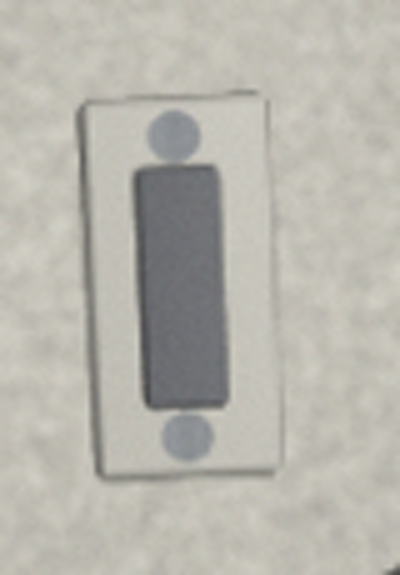

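```bash
python3 - <<'E'
from h import *
d=load("w_2.npz")
P=[onz(d,220+x/5,60+y/5,.07)[:2] for x,y in[(136,166),(218,164),(229,406),(146,408)]]
P=np.array(P);print(P.round(4),P.mean(0).round(4))
a=P[0]+P[1]-P[2]-P[3];print(np.degrees(np.arctan2(a[1],a[0])),np.linalg.norm(a)/2,np.linalg.norm(P[0]-P[1]))
P=np.array([onz(d,220+x/5,60+y/5,.04)[:2] for x,y in[(82,103),(265,95),(280,472),(100,476)]]);print(P.mean(0))
a=P[0]+P[1]-P[2]-P[3];print(np.degrees(np.arctan2(a[1],a[0])),np.linalg.norm(a)/2,np.linalg.norm(P[0]-P[1]))
E
```

```text
[[0.4203 0.0931]
 [0.4295 0.1075]
 [0.4736 0.0809]
 [0.4642 0.066 ]] [0.4469 0.0869]
148.5875829175967 0.05153366868456339 0.017113238042908704
[0.44704503 0.08684929]
148.62289916683125 0.08781318806510052 0.04184675019699717
```

>>> {"op": "servo_tool", "data": {"motion": "-30 20 0 0 0 2.5;-30 20 -20 0 0 0;0 0 -50 0 0 0;0 0 -38 0 0 0;0 0 0 0 0 0"}}

```text
time_s: 2.75
tcp_pos: [0.4457, 0.0802, 0.1296]
tool_rot: [[-0.006, -0.848, 0.53], [-0.001, 0.53, 0.848], [-1.0, 0.004, -0.004]]
ft_force: [-0.2, 0.5, 0.5]
gripper_width: 0.0878
```

```bash
python3 snap.py 3
```

```text
t 2.75 tcp [0.4457 0.0802 0.1296] yaw_z 58.0 down [-0.006 -0.001 -1.   ] q [ 17.8  20.5 -41.9 122.   19.4  44.5  21.6] F [-0.2  0.5  0.5] M [-0.01 -0.11  0.01] w 0.0878
```

View pics/w_3.png

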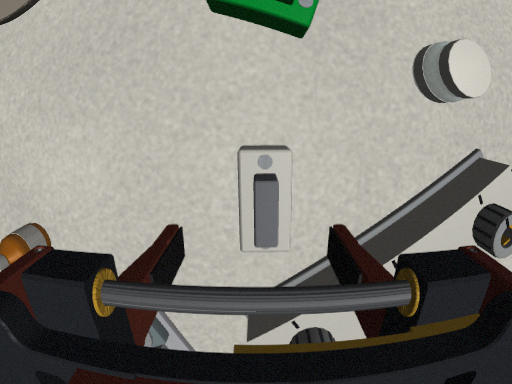

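```bash
python3 - <<'E'
from h import *
d=load("w_3.npz");img=d["color"][...,::-1]
cv2.imwrite("pics/w3c.png",cv2.resize(img[140:260,230:300],None,fx=5,fy=5,interpolation=cv2.INTER_CUBIC))
P=np.array([onz(d,u,v,.07)[:2] for u,v in[(254.5,182),(278,182),(278,247),(254,247)]]);print(P,P.mean(0))
a=P[0]+P[1]-P[2]-P[3];print(np.degrees(np.arctan2(a[1],a[0])),np.linalg.norm(a)/2,np.linalg.norm(P[0]-P[1]))
E
```

```text
[[0.42085559 0.09288894]
 [0.42964012 0.10703493]
 [0.47306721 0.08131048]
 [0.46337017 0.06585453]] [0.44673327 0.08677222]
148.45458993607525 0.05042188525260754 0.01665163959995325
```

View pics/w3c.png

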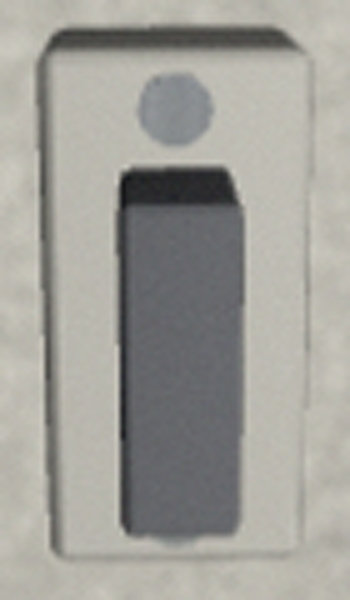

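Consistent: rib centre is (0.4467, 0.0868). I go down and grip.

>>> {"op": "servo_tool", "data": {"motion": "1 6 0 0 0 0.5;0 0 -25 0 0 0;0 0 -25 0 0 0;0 0 -18 0 0 0;0 0 0 0 0 0;0 0 0 0 0 0"}}

```text
time_s: 3.55
tcp_pos: [0.4493, 0.0886, 0.0645]
tool_rot: [[0.001, -0.854, 0.52], [0.0, 0.52, 0.854], [-1.0, -0.001, 0.001]]
ft_force: [0.3, 0.6, -0.0]
gripper_width: 0.0875
```

>>> {"op": "servo_tool", "data": {"motion": "0 0 0 0 0 0;0 0 0 0 0 0;0 0 0 0 0 0;0 0 0 0 0 0;0 0 0 0 0 0;0 0 0 0 0 0", "gripper": 1, "force": 30}}

```text
time_s: 4.3
tcp_pos: [0.4485, 0.0883, 0.0636]
tool_rot: [[-0.0, -0.854, 0.52], [0.0, 0.52, 0.854], [-1.0, 0.0, -0.0]]
ft_force: [-0.7, -0.8, 0.1]
gripper_width: 0.0313
```

>>> {"op": "servo_tool", "data": {"motion": "0 0 0 0 0 0;0 0 0 0 0 0;0 0 0 0 0 0;0 0 0 0 0 0"}}

```text
time_s: 4.8
tcp_pos: [0.4484, 0.0883, 0.0636]
tool_rot: [[-0.0, -0.854, 0.52], [-0.0, 0.52, 0.854], [-1.0, 0.0, -0.0]]
ft_force: [-0.4, -0.7, -1.6]
gripper_width: 0.0178
```

>>> {"op": "servo_tool", "data": {"motion": "0 0 20 0 0 0;0 0 40 0 0 0;0 0 20 0 0 0;0 0 0 0 0 0"}}

```text
time_s: 5.3
tcp_pos: [0.4495, 0.0885, 0.1448]
tool_rot: [[0.003, -0.854, 0.52], [0.0, 0.52, 0.854], [-1.0, -0.003, 0.002]]
ft_force: [0.6, -0.7, -2.3]
gripper_width: 0.0176
```

```bash
python3 snap.py 4
```

```text
t 5.3 tcp [0.4495 0.0885 0.1448] yaw_z 58.64 down [ 0.003  0.    -1.   ] q [ 18.2  19.4 -43.2 120.9  18.6  46.   22.2] F [ 0.6 -0.7 -2.3] M [-0.01 -0.08 -0.01] w 0.0176
```

View pics/w_4.png

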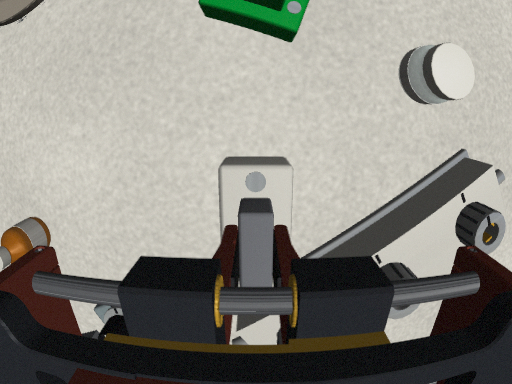

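>>> {"op": "servo_tool", "data": {"motion": "0 -40 25 0 0 0;0 -40 25 0 0 6;40 -35 0 0 0 7;40 -35 0 0 0 7;40 -35 0 0 0 6.3;40 -35 0 0 0 0;1.5 -3 0 0 0 0;0 0 0 0 0 0"}}

```text
time_s: 6.35
tcp_pos: [0.609, -0.1341, 0.1918]
tool_rot: [[-0.003, -0.996, 0.088], [0.001, 0.088, 0.996], [-1.0, 0.003, 0.001]]
ft_force: [0.2, 0.2, -1.0]
gripper_width: 0.0178
```

```bash
python3 snap.py 5
```

```text
t 6.35 tcp [ 0.609  -0.1341  0.1918] yaw_z 84.97 down [-0.003  0.001 -1.   ] q [ 36.7  31.1 -41.5  96.9  23.   61.1  72.8] F [ 0.2  0.2 -1. ] M [ 0.08 -0.15  0.03] w 0.0178
```

View pics/w_5.png

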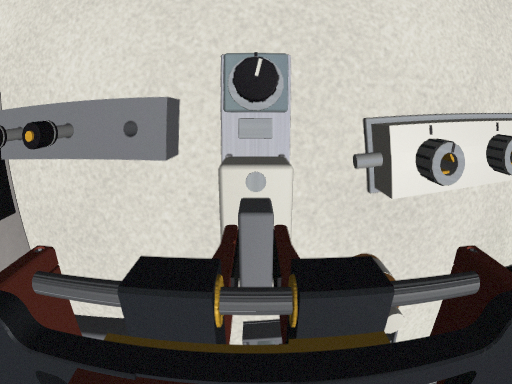

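The cartridge is held level and in line with the clamp station; its centre is at column 256, the station's at 256.5, and the knob is at (256,80).

```bash
python3 - <<'E'
from h import *
d=load("w_5.npz")
for n,u,v,z in[("knob",256,80,.075),("tealTL",222,54,.038),("tealTR",290.5,54,.038),("tealBL",222,110,.038),("tealBR",290.5,111,.038),("jawfrontL",239,137,.04),("jawfrontR",272,137,.04),("plateL",221,150,.012),("plateR",290,150,.012),
 ("rack hole",131,129,.05),("gl1",439,158,.094),("gl2",500,152,.094)]:
    print(n,onz(d,u,v,z)[:2].round(4))
img=cv2.imread("pics/w_5.png")
cv2.imwrite("pics/w5c.png",cv2.resize(img[45:215,205:305],None,fx=3.5,fy=3.5,interpolation=cv2.INTER_CUBIC))
E
```

```text
knob [ 0.5026 -0.1252]
tealTL [ 0.4676 -0.1561]
tealTR [ 0.4735 -0.0881]
tealBL [ 0.525  -0.1611]
tealBR [ 0.5319 -0.0931]
jawfrontL [ 0.5538 -0.1466]
jawfrontR [ 0.5567 -0.1139]
plateL [ 0.5679 -0.1695]
plateR [ 0.5746 -0.0938]
rack hole [ 0.5318 -0.2553]
gl1 [0.5793 0.0416]
gl2 [0.5754 0.1298]
```

View pics/w5c.png

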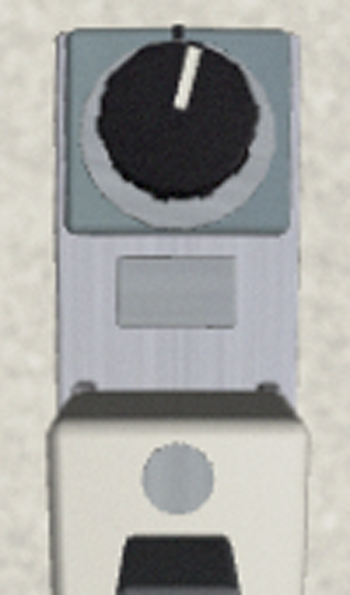

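>>> {"op": "servo_tool", "data": {"motion": "-1.5 -0.5 -40 0 0 0;0 0 -40 0 0 0;0 0 0 0 0 0;0 0 0 0 0 0"}}

```text
time_s: 6.9
tcp_pos: [0.6091, -0.1342, 0.1152]
tool_rot: [[0.001, -0.996, 0.087], [0.0, 0.087, 0.996], [-1.0, -0.001, 0.0]]
ft_force: [0.5, -0.2, -1.3]
gripper_width: 0.0177
```

```bash
python3 snap.py 6; python3 - <<'E'
from h import *
img=cv2.imread("pics/w_6.png")
cv2.imwrite("pics/w6c.png",cv2.resize(img[30:230,205:305],None,fx=3,fy=3,interpolation=cv2.INTER_CUBIC))
E
```

```text
t 6.9 tcp [ 0.6091 -0.1342  0.1152] yaw_z 85.03 down [ 0.001  0.    -1.   ] q [ 34.8  35.8 -39.  100.4  27.3  53.5  69.5] F [ 0.5 -0.2 -1.3] M [ 0.02 -0.18  0.05] w 0.0177
```

View pics/w6c.png

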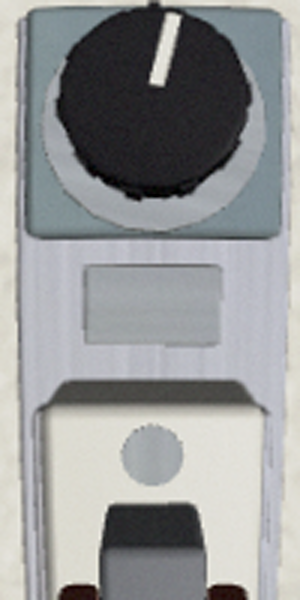

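>>> {"op": "servo_tool", "data": {"motion": "0 0 -15 0 0 0;0 0 -15 0 0 0;0 0 -6 0 0 0;0 0 0 0 0 0;0 0 0 0 0 0"}}

```text
time_s: 7.58
tcp_pos: [0.6088, -0.135, 0.0779]
tool_rot: [[0.0, -0.996, 0.088], [0.0, 0.088, 0.996], [-1.0, -0.0, 0.0]]
ft_force: [1.1, 0.7, -1.2]
gripper_width: 0.0173
```

```bash
python3 snap.py 7; python3 - <<'E'
from h import *
img=cv2.imread("pics/w_7.png")
cv2.imwrite("pics/w7c.png",cv2.resize(img[30:230,205:305],None,fx=3,fy=3,interpolation=cv2.INTER_CUBIC))
E
```

```text
t 7.58 tcp [ 0.6088 -0.135   0.0779] yaw_z 84.97 down [ 0.  0. -1.] q [ 33.7  38.5 -37.4 101.6  29.5  50.1  67.9] F [ 1.1  0.7 -1.2] M [ 0.05 -0.13 -0.  ] w 0.0173
```

View pics/w7c.png

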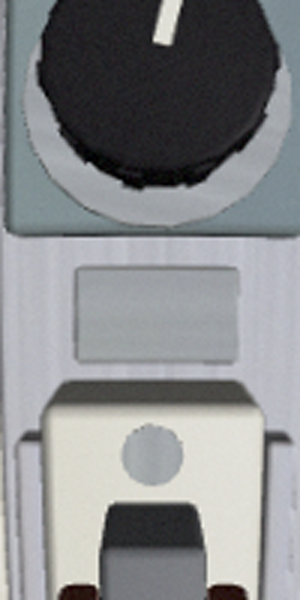

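```bash
python3 - <<'E'
from h import *
d=load("w_7.npz")
u=256
for z in(.02,.03,.035,.04,.045): print("jaw",z,onz(d,u,30+361/3,z)[:2].round(4))
print("rear top",onz(d,u,30+403/3,.0543)[:2],"rear bottom",onz(d,u,30+382/3,.0143)[:2], onz(d,205+52*1/3,30+435/3,.027))
E
```

```text
jaw 0.02 [ 0.5581 -0.1312]
jaw 0.03 [ 0.5569 -0.1311]
jaw 0.035 [ 0.5563 -0.1311]
jaw 0.04 [ 0.5557 -0.131 ]
jaw 0.045 [ 0.5552 -0.131 ]
rear top [ 0.56217052 -0.1315933 ] rear bottom [ 0.56373456 -0.13167199] [ 0.57187767 -0.15524346  0.027     ]
```

>>> {"op": "servo_tool", "data": {"motion": "0 0 -1.5 0 0 0;0 0 -1 0 0 0;0 0 0 0 0 0;0 0 0 0 0 0"}}

```text
time_s: 8.12
tcp_pos: [0.6087, -0.1352, 0.0755]
tool_rot: [[0.0, -0.996, 0.088], [-0.0, 0.088, 0.996], [-1.0, -0.0, -0.0]]
ft_force: [-1.7, -0.5, 2.7]
gripper_width: 0.018
```

>>> {"op": "servo_tool", "data": {"motion": "0 0 0 0 0 0;0 0 0 0 0 0;0 0 0 0 0 0;0 0 0 0 0 0;0 0 0 0 0 0;0 0 0 0 0 0", "gripper": 0.4}}

```text
time_s: 8.88
tcp_pos: [0.6085, -0.1352, 0.0751]
tool_rot: [[-0.0, -0.996, 0.088], [0.0, 0.088, 0.996], [-1.0, 0.0, 0.0]]
ft_force: [-1.0, -0.1, -0.8]
gripper_width: 0.0526
```

>>> {"op": "servo_tool", "data": {"motion": "0 0 20 0 0 0;0 0 40 0 0 0;0 0 40 0 0 0;0 0 40 0 0 0;0 0 0 0 0 0", "gripper": 0}}

```text
time_s: 9.5
tcp_pos: [0.6108, -0.1348, 0.2202]
tool_rot: [[0.008, -0.996, 0.088], [-0.001, 0.088, 0.996], [-1.0, -0.008, -0.001]]
ft_force: [-0.2, 0.1, 0.4]
gripper_width: 0.0877
```

```bash
python3 snap.py 8
```

```text
t 9.5 tcp [ 0.6108 -0.1348  0.2202] yaw_z 84.97 down [ 0.008 -0.001 -1.   ] q [ 37.5  29.4 -42.4  95.5  21.9  63.2  73.8] F [-0.2  0.1  0.4] M [ 0.05 -0.15 -0.02] w 0.0877
```

View pics/w_8.png

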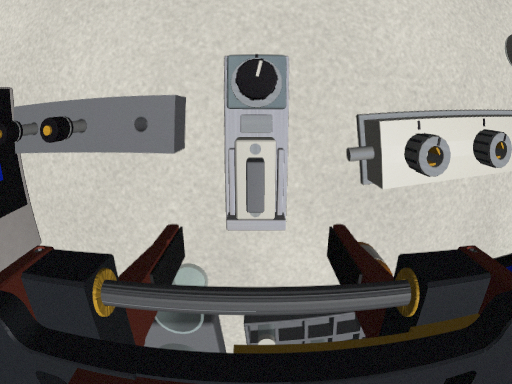

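The cartridge sits in the nest between the guides (257,178). The knob is at (256,80), with its pointer about 15° clockwise of the tick.

```bash
python3 - <<'E'
from h import *
d=load("w_8.npz")
img=cv2.imread("pics/w_8.png")
cv2.imwrite("pics/w8c.png",cv2.resize(img[48:235,215:300],None,fx=4,fy=3.2,interpolation=cv2.INTER_CUBIC))
g=img.max(2);m=np.zeros(g.shape,np.uint8);m[50:105,225:287]=(g[50:105,225:287]<60)
n,l,st,ce=cv2.connectedComponentsWithStats(m)
i=1+st[1:,4].argmax();print(st[i],ce[i])
cnt=max(cv2.findContours((l==i).astype(np.uint8),cv2.RETR_EXTERNAL,cv2.CHAIN_APPROX_NONE)[0],key=len)
P=np.array([onz(d,u,v,.075)[:2]*1000 for u,v in cnt[:,0]],np.float32);print(cv2.minEnclosingCircle(P),cv2.minAreaRect(P))
print(P.min(0),P.max(0))
E
```

```text
[ 236   59   41   41 1222] [255.92962357  79.50490998]
((501.4884338378906, -125.38287353515625), 20.511857986450195) ((501.17437744140625, -125.64405059814453), (38.687496185302734, 39.2862548828125), 39.095027923583984)
[ 481.37927 -145.21571] [ 521.6889  -106.41352]
```

View pics/w8c.png

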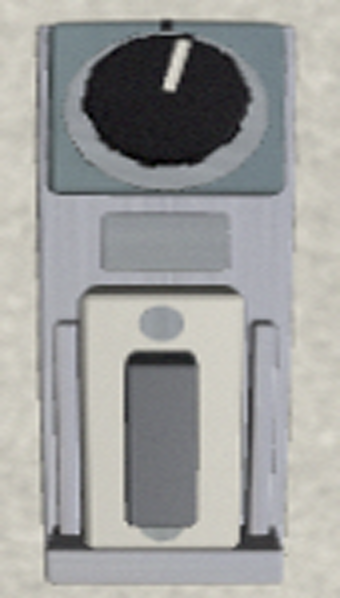

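>>> {"op": "servo_tool", "data": {"motion": "-40 3 0 0 0 0;-40 3 -30 0 0 0;-30 3.5 -30 0 0 0;0 0 -30 0 0 0;0 0 0 0 0 0;0 0 0 0 0 0"}}

```text
time_s: 10.3
tcp_pos: [0.4992, -0.1255, 0.1258]
tool_rot: [[0.001, -0.996, 0.088], [0.0, 0.088, 0.996], [-1.0, -0.001, 0.0]]
ft_force: [0.7, -0.1, 0.2]
gripper_width: 0.0877
```

```bash
python3 snap.py 9;python3 - <<'E'
from h import *
d=load("w_9.npz")
for z in(.06,.075): print(proj(d,[.5005,-.1255,z]))
E
```

```text
t 10.3 tcp [ 0.4992 -0.1255  0.1258] yaw_z 84.98 down [ 0.001  0.    -1.   ] q [ 41.2  26.5 -42.1 114.6  23.8  47.6  70.6] F [ 0.7 -0.1  0.2] M [ 0.08 -0.12 -0.  ] w 0.0877
(np.float64(256.8092456749388), np.float64(218.36277462422143))
(np.float64(256.8986307220975), np.float64(225.53791663095393))
```

View pics/w_9.png

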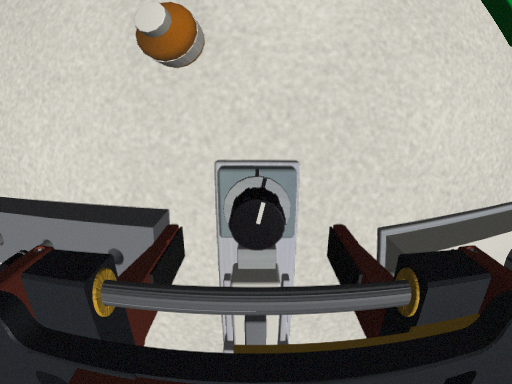

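```bash
python3 - <<'E'
from h import *
d=load("w_9.npz")
img=cv2.imread("pics/w_9.png")
cv2.imwrite("pics/w9c.png",cv2.resize(img[155:275,205:305],None,fx=5,fy=5,interpolation=cv2.INTER_CUBIC))
E
```

```text
(no output)
```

View pics/w9c.png

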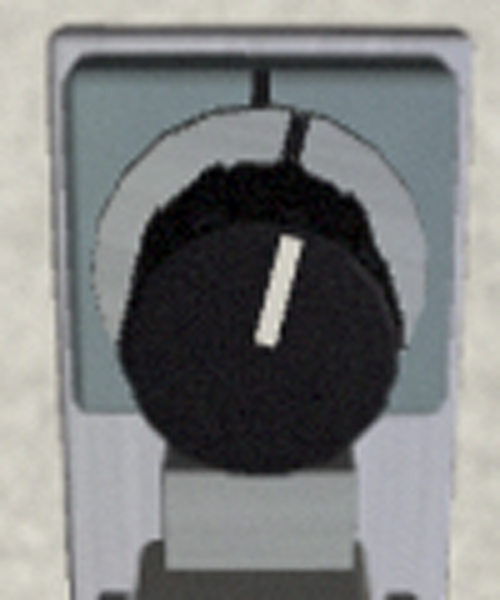

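>>> {"op": "servo_tool", "data": {"motion": "1 0 -25 0 0 0;0 0 -25 0 0 0;0 0 -14 0 0 0;0 0 0 0 0 0;0 0 0 0 0 0"}}

```text
time_s: 10.98
tcp_pos: [0.5003, -0.1257, 0.0621]
tool_rot: [[0.001, -0.996, 0.088], [-0.0, 0.088, 0.996], [-1.0, -0.001, -0.0]]
ft_force: [-0.6, -0.1, -0.1]
gripper_width: 0.0874
```

>>> {"op": "servo_tool", "data": {"motion": "0 0 0 0 0 0;0 0 0 0 0 0;0 0 0 0 0 0;0 0 0 0 0 0;0 0 0 0 0 0;0 0 0 0 0 0;0 0 0 0 0 0;0 0 0 0 0 0", "gripper": 1, "force": 25}}

```text
time_s: 11.98
tcp_pos: [0.4997, -0.1248, 0.0612]
tool_rot: [[0.0, -0.996, 0.087], [0.001, 0.087, 0.996], [-1.0, -0.0, 0.001]]
ft_force: [0.4, 4.8, 2.0]
gripper_width: 0.0396
```

```bash
python3 snap.py 10
```

```text
t 11.97 tcp [ 0.4997 -0.1248  0.0612] yaw_z 85.0 down [ 0.     0.001 -1.   ] q [ 37.5  32.  -38.1 116.8  29.8  41.   65.5] F [0.4 4.8 2. ] M [ 1.2  -0.06 -0.08] w 0.0396
```

View pics/w_10.png

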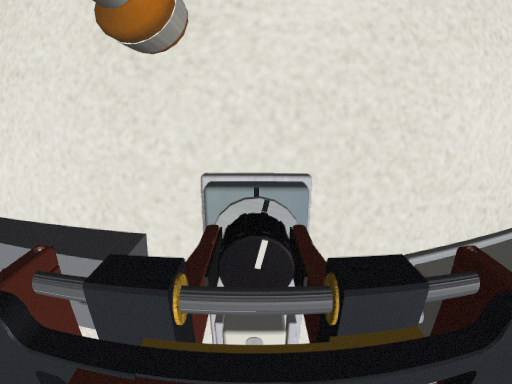

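>>> {"op": "servo_tool", "data": {"motion": "0 1 0 0 0 0;0 0 0 0 0 -5;0 0 0 0 0 -8;0 0 0 0 0 -8;0 0 0 0 0 -8;0 0 0 0 0 -8;0 0 0 0 0 -8;0 0 0 0 0 -8;0 0 0 0 0 -7;0 0 0 0 0 0"}}

```text
time_s: 13.28
tcp_pos: [0.5008, -0.123, 0.0613]
tool_rot: [[0.002, -0.422, 0.907], [0.002, 0.907, 0.422], [-1.0, 0.0, 0.003]]
ft_force: [2.8, 6.7, -2.1]
gripper_width: 0.0396
```

```bash
python3 snap.py 11
```

```text
t 13.28 tcp [ 0.5008 -0.123   0.0613] yaw_z 24.97 down [ 0.002  0.002 -1.   ] q [ 26.   28.8 -23.6 117.5  18.4  37.1  15.2] F [ 2.8  6.7 -2.1] M [ 1.53 -0.75 -0.04] w 0.0396
```

View pics/w_11.png

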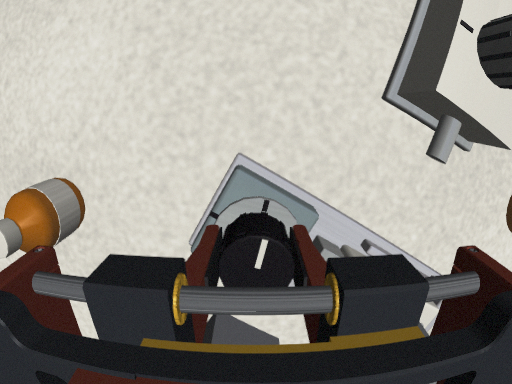

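>>> {"op": "servo_tool", "data": {"motion": "0.5 1.5 0 0 0 0;0 0 0 0 0 -5;0 0 0 0 0 -8;0 0 0 0 0 -8;0 0 0 0 0 -8;0 0 0 0 0 -8;0 0 0 0 0 -8;0 0 0 0 0 -5;0 0 0 0 0 0;0 0 0 0 0 0"}}

```text
time_s: 14.58
tcp_pos: [0.5025, -0.1229, 0.0613]
tool_rot: [[0.005, 0.423, 0.906], [0.0, 0.906, -0.423], [-1.0, 0.002, 0.004]]
ft_force: [6.5, 3.3, -7.0]
gripper_width: 0.0395
```

```bash
python3 snap.py 12
```

```text
t 14.57 tcp [ 0.5025 -0.1229  0.0613] yaw_z -25.01 down [ 0.005  0.    -1.   ] q [ 15.8  27.3 -11.  118.1   8.7  35.1 -26.2] F [ 6.5  3.3 -7. ] M [ 0.84 -1.55 -0.04] w 0.0395
```

View pics/w_12.png

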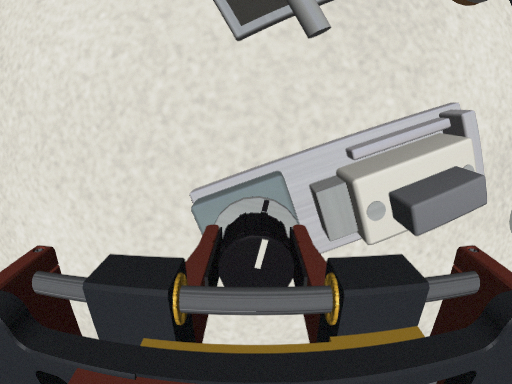

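>>> {"op": "servo_tool", "data": {"motion": "1.5 0.5 0 0 0 0;0 0 0 0 0 -6;0 0 0 0 0 -6;0 0 0 0 0 -6;0 0 0 0 0 -6;0 0 0 0 0 0;0 0 0 0 0 0"}}

```text
time_s: 15.5
tcp_pos: [0.5033, -0.1233, 0.0613]
tool_rot: [[0.003, 0.755, 0.656], [-0.001, 0.656, -0.755], [-1.0, 0.002, 0.003]]
ft_force: [6.0, 1.3, -6.9]
gripper_width: 0.0396
```

```bash
python3 snap.py 13
```

```text
t 15.5 tcp [ 0.5033 -0.1233  0.0613] yaw_z -49.04 down [ 0.003 -0.001 -1.   ] q [ 10.8  27.1  -4.8 118.3   3.9  34.6 -45.8] F [ 6.   1.3 -6.9] M [ 0.28 -1.29  0.05] w 0.0396
```

View pics/w_13.png

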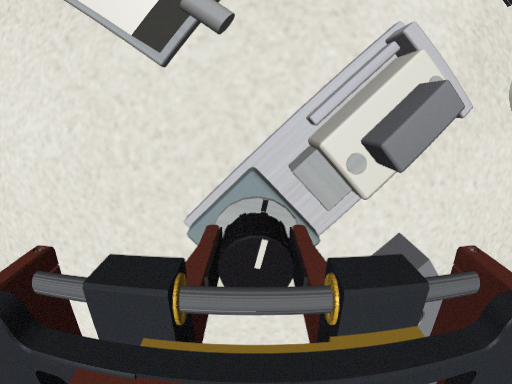

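>>> {"op": "servo_tool", "data": {"motion": "0.7 0 0 0 0 -5;0 0 0 0 0 -5;0 0 0 0 0 -5;0 0 0 0 0 0;0 0 0 0 0 0"}}

```text
time_s: 16.18
tcp_pos: [0.5036, -0.1237, 0.0613]
tool_rot: [[0.003, 0.899, 0.437], [-0.001, 0.437, -0.899], [-1.0, 0.002, 0.002]]
ft_force: [4.3, -0.3, -5.4]
gripper_width: 0.0398
```

```bash
python3 snap.py 14
```

```text
t 16.18 tcp [ 0.5036 -0.1237  0.0613] yaw_z -64.06 down [ 0.003 -0.001 -1.   ] q [  7.6  27.1  -0.9 118.4   0.9  34.4 -58. ] F [ 4.3 -0.3 -5.4] M [ 0.1  -1.17  0.1 ] w 0.0398
```

View pics/w_14.png

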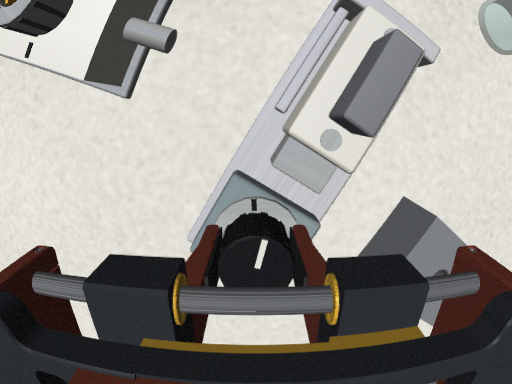

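>>> {"op": "servo_tool", "data": {"motion": "0 0 0 0 0 -5;0 0 0 0 0 -5;0 0 0 0 0 -5;0 0 0 0 0 0;0 0 0 0 0 0"}}

```text
time_s: 16.85
tcp_pos: [0.5038, -0.1243, 0.0614]
tool_rot: [[0.003, 0.982, 0.189], [-0.002, 0.189, -0.982], [-1.0, 0.003, 0.003]]
ft_force: [5.7, -2.1, -7.3]
gripper_width: 0.0396
```

```bash
python3 snap.py 15
```

```text
t 16.85 tcp [ 0.5038 -0.1243  0.0614] yaw_z -79.08 down [ 0.003 -0.002 -1.   ] q [  4.5  27.1   3.  118.6  -2.3  34.1 -70.1] F [ 5.7 -2.1 -7.3] M [-0.23 -1.25  0.06] w 0.0396
```

View pics/w_15.png

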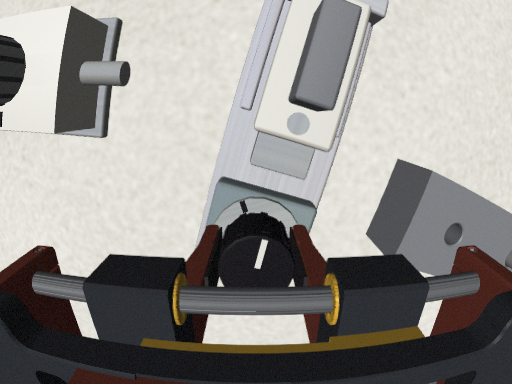

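The disc mark has fallen back from (265,207) to (243,207) while the knob turned, so the clutch has slipped by roughly 0.45 rad. I stop here and release.

>>> {"op": "servo_tool", "data": {"motion": "0 0 0 0 0 0;0 0 0 0 0 0;0 0 0 0 0 0;0 0 0 0 0 0;0 0 0 0 0 0;0 0 0 0 0 0", "gripper": 0}}

```text
time_s: 17.65
tcp_pos: [0.5022, -0.1226, 0.0612]
tool_rot: [[-0.0, 0.982, 0.19], [-0.0, 0.19, -0.982], [-1.0, -0.0, -0.0]]
ft_force: [-0.6, -0.1, 0.4]
gripper_width: 0.0878
```

>>> {"op": "servo_tool", "data": {"motion": "0 0 30 0 0 0;0 0 45 0 0 0;0 0 45 0 0 0;0 0 45 0 0 0;0 0 0 0 0 0;0 0 0 0 0 0"}}

```text
time_s: 18.4
tcp_pos: [0.5018, -0.1226, 0.2256]
tool_rot: [[-0.001, 0.982, 0.19], [0.0, 0.19, -0.982], [-1.0, -0.001, -0.0]]
ft_force: [0.1, 0.0, 1.3]
gripper_width: 0.0877
```

```bash
python3 snap.py 16; python3 - <<'E'
from h import *
img=cv2.imread("pics/w_16.png")
d=load("w_16.npz");p=np.array(proj(d,[.56,-.128,.03])).astype(int);print(p)
E
```

```text
t 18.4 tcp [ 0.5018 -0.1226  0.2256] yaw_z -79.03 down [-0.001  0.    -1.   ] q [  3.2  13.3   4.2 111.7  -1.2  55.1 -71.1] F [0.1 0.  1.3] M [0.01 0.04 0.02] w 0.0877
[269 129]
```

View pics/w_16.png

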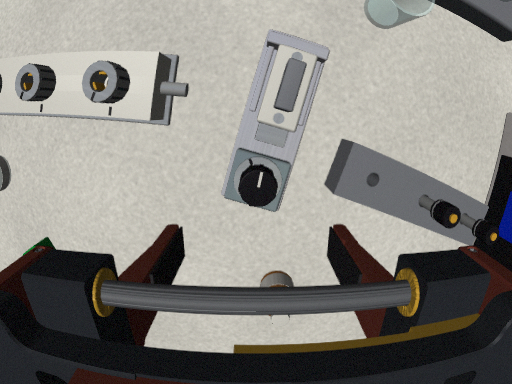

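```bash
python3 - <<'E'
from h import *
d=load("w_16.npz")
img=cv2.imread("pics/w_16.png")
cv2.imwrite("pics/w16c.png",cv2.resize(img[25:215,220:335],None,fx=3.8,fy=3.1,interpolation=cv2.INTER_CUBIC))
cv2.imwrite("pics/w16d.png",cv2.resize(img[150:215,220:295],None,fx=8,fy=8,interpolation=cv2.INTER_CUBIC))
E
```

```text
(no output)
```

View pics/w16c.png

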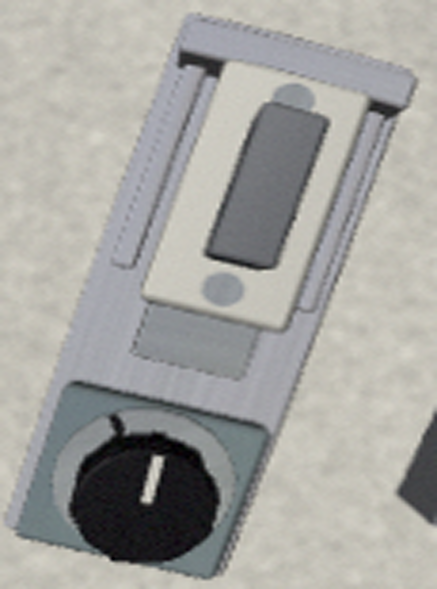

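View pics/w16d.png

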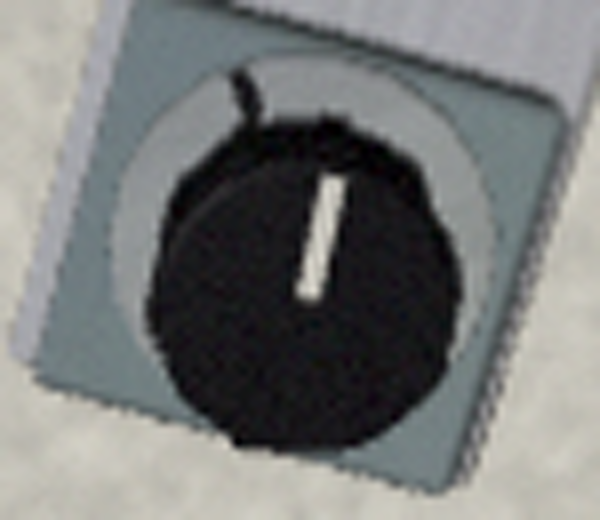

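Knob pointer and disc mark are about 33° apart (0.55–0.6 rad of slip, within limits), and the cartridge is against the end wall with the jaw tight behind it. Next are the probes; I check for obstacles beside the rack first.

```bash
python3 - <<'E'
from h import *
t=load("top0.npz")
for u,v in[(628,230),(635,290),(650,300),(632,320),(700,270)]: print((u,v),depth(t,u*.64,v*.64).round(3))
d=load("w_16.npz")
print(onz(d,455,217,.114),onz(d,493,237,.114),onz(d,373,180,.05))
for n,u,v in[("g1",106,81),("g2",36,82)]: print(n,onz(d,u,v,.094))
E
```

```text
(628, 230) [ 0.664 -0.491  0.054]
(635, 290) [ 0.525 -0.484  0.104]
(650, 300) [ 0.499 -0.5    0.144]
(632, 320) [ 0.465 -0.488  0.058]
(700, 270) [ 0.556 -0.599  0.159]
[ 0.52092912 -0.34081623  0.114     ] [ 0.5072063  -0.41847491  0.114     ] [ 0.53052741 -0.25719611  0.05      ]
g1 [0.5856859  0.04499026 0.094     ]
g2 [0.5804252  0.14219105 0.094     ]
```

>>> {"op": "servo_tool", "data": {"motion": "2.5 -34 0 0 0 9.9;2.5 -34 0 0 0 9.9;2.5 -34 0 0 0 9.9;2.5 -34 0 0 0 9.9;2.5 -34 0 0 0 9.9;2.5 -34 0 0 0 9.9;2.5 -34 0 0 0 9.9;2.5 -34 0 0 0 9.9;0 0 0 0 0 0;0 0 0 0 0 0"}}

```text
time_s: 19.7
tcp_pos: [0.5219, -0.3935, 0.2246]
tool_rot: [[-0.002, -0.001, 1.0], [0.002, 1.0, 0.001], [-1.0, 0.002, -0.002]]
ft_force: [0.0, 0.2, -0.6]
gripper_width: 0.0881
```

```bash
python3 snap.py 17
```

```text
t 19.7 tcp [ 0.5219 -0.3935  0.2246] yaw_z 0.08 down [-0.002  0.002 -1.   ] q [33.7 26.2 -3.  92.8  1.4 61.1 30.4] F [ 0.   0.2 -0.6] M [-0.02 -0.11  0.  ] w 0.0881
```

View pics/w_17.png

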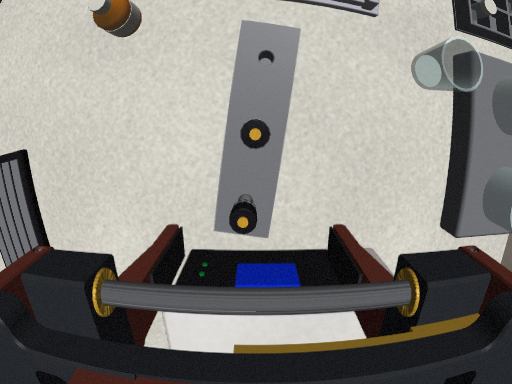

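Two probes in the rack: heads at (255,134) and (242,222); the third hole at (266,57) is empty.

```bash
python3 - <<'E'
from h import *
d=load("w_17.npz");img=d["color"].astype(int)
m=((img[...,0]>150)&(img[...,2]<90)&(img[...,1]>80)).astype(np.uint8);m[240:]=0;m[:,:200]=0;m[:,300:]=0
n,l,st,ce=cv2.connectedComponentsWithStats(m)
for i in range(1,n):
    if st[i,4]>20: print(st[i],ce[i],onz(d,*ce[i],.114).round(4))
g=img.max(2);
mm=((g<50)).astype(np.uint8);mm[175:]=0;mm[:110]=0;mm[:,:230]=0;mm[:,285:]=0
P=np.argwhere(mm);print(P.mean(0)[::-1],P.min(0),P.max(0))
E
```

```text
[249 129  12  11 103] [254.82524272 133.88349515] [ 0.5197 -0.3363  0.114 ]
[238 217  10  11  81] [242.49382716 222.0617284 ] [ 0.5085 -0.4164  0.114 ]
[254.73031496 133.58267717] [120 241] [147 269]
```

>>> {"op": "servo_tool", "data": {"motion": "-1 28 -30 0 0 0;-1 29 -30 0 0 0;0 0 0 0 0 0;0 0 0 0 0 0"}}

```text
time_s: 20.25
tcp_pos: [0.5208, -0.3377, 0.167]
tool_rot: [[0.001, -0.003, 1.0], [-0.001, 1.0, 0.003], [-1.0, -0.001, 0.001]]
ft_force: [0.9, -0.3, 0.2]
gripper_width: 0.0882
```

```bash
python3 snap.py 18; python3 - <<'E'
from h import *
d=load("w_18.npz");img=d["color"].astype(int)
m=((img[...,0]>150)&(img[...,2]<90)&(img[...,1]>80)).astype(np.uint8);m[280:]=0;m[:,:190]=0;m[:,320:]=0
n,l,st,ce=cv2.connectedComponentsWithStats(m)
for i in range(1,n):
    if st[i,4]>20: print(st[i],ce[i],onz(d,*ce[i],.114).round(4))
E
```

```text
t 20.25 tcp [ 0.5208 -0.3377  0.167 ] yaw_z 0.18 down [ 0.001 -0.001 -1.   ] q [ 30.1  26.6  -3.9 100.6   2.2  52.8  25.5] F [ 0.9 -0.3  0.2] M [-0.06 -0.04 -0.01] w 0.0882
[249 213  14  13 142] [255.79577465 219.04929577] [ 0.5197 -0.3371  0.114 ]
```

View pics/w_18.png

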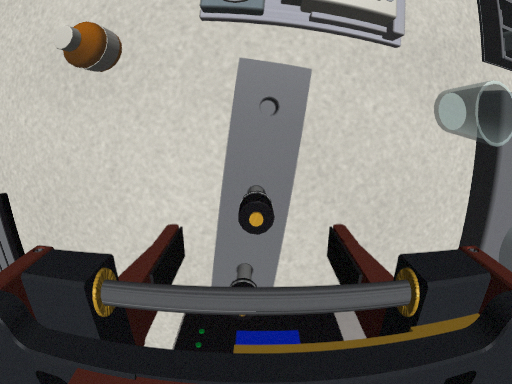

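>>> {"op": "servo_tool", "data": {"motion": "-1 0 -30 0 0 0;0 0 -30 0 0 0;0 0 -2 0 0 0;0 0 0 0 0 0;0 0 0 0 0 0"}}

```text
time_s: 20.92
tcp_pos: [0.5202, -0.3384, 0.1058]
tool_rot: [[0.002, -0.002, 1.0], [-0.001, 1.0, 0.002], [-1.0, -0.001, 0.002]]
ft_force: [-0.0, -0.8, -0.1]
gripper_width: 0.0877
```

>>> {"op": "servo_tool", "data": {"motion": "0 0 0 0 0 0;0 0 0 0 0 0;0 0 0 0 0 0;0 0 0 0 0 0;0 0 0 0 0 0;0 0 0 0 0 0;0 0 0 0 0 0;0 0 0 0 0 0;0 0 0 0 0 0", "gripper": 1, "force": 25}}

```text
time_s: 22.05
tcp_pos: [0.5193, -0.3377, 0.1042]
tool_rot: [[0.0, -0.003, 1.0], [0.0, 1.0, 0.003], [-1.0, 0.0, 0.0]]
ft_force: [0.2, -0.1, -0.3]
gripper_width: 0.0253
```

```bash
python3 snap.py 19
```

```text
t 22.05 tcp [ 0.5193 -0.3377  0.1042] yaw_z 0.16 down [ 0.  0. -1.] q [ 30.1  30.9  -3.8 103.2   2.7  46.   25.1] F [ 0.2 -0.1 -0.3] M [ 0.04 -0.2   0.02] w 0.0253
```

View pics/w_19.png

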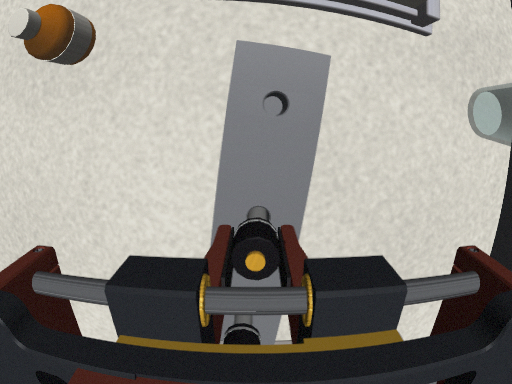

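```bash
python3 - <<'E'
from h import *
d=load("w_19.npz");img=d["color"].astype(int)
m=((img[...,0]>150)&(img[...,2]<90)&(img[...,1]>80)).astype(np.uint8);m[:,:245]=0;m[:,270:]=0;m[275:]=0;m[:240]=0
P=np.argwhere(m);c=P.mean(0)[::-1];print(c,onz(d,*c,.114),proj(d,[.5193,-.3377,.114]))
E
```

```text
[254.99635036 261.80291971] [ 0.51762037 -0.33778974  0.114     ] (np.float64(258.27032010577136), np.float64(261.6564295799475))
```

>>> {"op": "servo_tool", "data": {"motion": "0 0 15 0 0 0;0 0 30 0 0 0;0 0 40 0 0 0;0 0 45 0 0 0;16 40 0 0 0 0;16 50 0 0 0 0;16 50 0 0 0 0;16 50 0 0 0 0;0 50 0 0 0 0;0 50 0 0 0 0"}}

```text
time_s: 23.35
tcp_pos: [0.5829, -0.0462, 0.2352]
tool_rot: [[0.0, -0.003, 1.0], [-0.0, 1.0, 0.003], [-1.0, -0.0, 0.0]]
ft_force: [0.4, -0.7, -0.9]
gripper_width: 0.0254
```

>>> {"op": "servo_tool", "data": {"motion": "0 32 0 0 0 0;0 0 0 0 0 0;0 0 0 0 0 0;0 0 0 0 0 0"}}

```text
time_s: 23.85
tcp_pos: [0.5832, -0.0177, 0.2343]
tool_rot: [[-0.0, -0.0, 1.0], [-0.001, 1.0, 0.0], [-1.0, -0.001, -0.0]]
ft_force: [0.1, -0.1, -1.0]
gripper_width: 0.0256
```

```bash
python3 snap.py 20
```

```text
t 23.85 tcp [ 0.5832 -0.0177  0.2343] yaw_z 0.0 down [-0.    -0.001 -1.   ] q [  4.2  19.5 -10.8 101.7   4.3  59.1  -8.2] F [ 0.1 -0.1 -1. ] M [-0.03 -0.08 -0.04] w 0.0256
```

View pics/w_20.png

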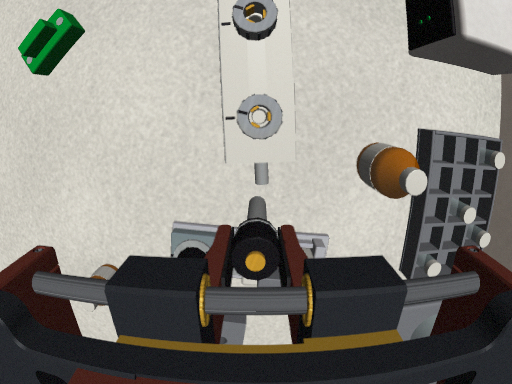

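Gland1's nut is at (259,117) and gland2's at (254,17). The probe hangs straight in the grip with its head at (256,262).

```bash
python3 - <<'E'
from h import *
d=load("w_20.npz");img=cv2.imread("pics/w_20.png")
c=img[85:150,225:295];cv2.imwrite("pics/w20c.png",cv2.resize(c,None,fx=8,fy=8,interpolation=cv2.INTER_CUBIC))
g=cv2.GaussianBlur(cv2.cvtColor(img,cv2.COLOR_BGR2GRAY),(3,3),0)
c=cv2.HoughCircles(g[85:150,225:295],cv2.HOUGH_GRADIENT,1,20,param1=120,param2=12,minRadius=17,maxRadius=28);print(c+np.array([225,85,0]) if c is not None else None)
E
```

```text
[[[260.5        115.5         21.70000076]]]
```

View pics/w20c.png

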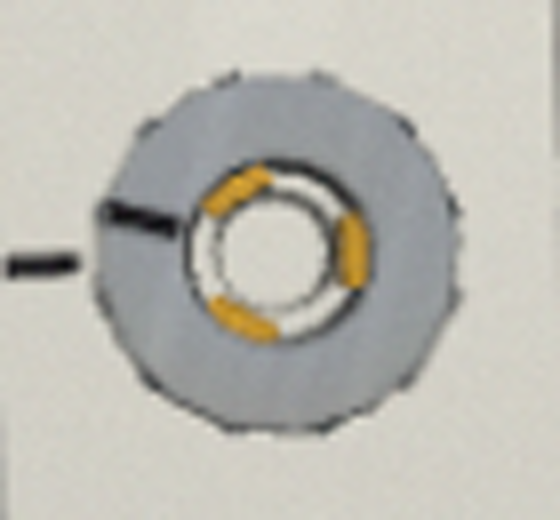

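```bash
python3 - <<'E'
from h import *
def cmp(f,uv,p):
    d=load(f);q=proj(d,p);print(f,np.round(uv,1),np.round(q,1),"obs-pred",np.round(np.subtract(uv,q),2))
K=[.5022,-.1227,.075]
cmp("w_9.npz",(256.9,224),K)
cmp("w_8.npz",(255.9,79),K)
cmp("w_1.npz",(270,160),K)
A=[.5193,-.3377,.114]
cmp("w_17.npz",(254.8,133.9),A);cmp("w_18.npz",(255.8,219),A);cmp("w_19.npz",(255,261.8),A)
cmp("w_2.npz",(256.4,117.2),[.4484,.0883,.07]);cmp("w_3.npz",(266,215),[.4484,.0883,.07])
# pixel knob in w_16
img=cv2.imread("pics/w_16.png");cmp("w_16.npz",(257.9,187),K)
d=load("w_20.npz");print(onz(d,259.25,116,.094),onz(d,259.25+3,116,.094))
E
```

```text
w_9.npz [256.9 224. ] [261.  227.4] obs-pred [-4.14 -3.44]
w_8.npz [255.9  79. ] [259.4  79.3] obs-pred [-3.45 -0.32]
w_1.npz [270 160] [271.6 163.7] obs-pred [-1.57 -3.66]
w_17.npz [254.8 133.9] [254.3 135.5] obs-pred [ 0.46 -1.56]
w_18.npz [255.8 219. ] [255.3 219.8] obs-pred [ 0.55 -0.82]
w_19.npz [255.  261.8] [258.3 261.7] obs-pred [-3.27  0.14]
w_2.npz [256.4 117.2] [258.4 117.6] obs-pred [-1.98 -0.44]
w_3.npz [266 215] [269.1 216.5] obs-pred [-3.15 -1.51]
w_16.npz [257.9 187. ] [255.  186.3] obs-pred [2.85 0.75]
[0.58541402 0.05445943 0.094     ] [0.58826343 0.0544705  0.094     ]
```

```bash
python3 - <<'E'
from h import *
d=load("w_20.npz");img=cv2.imread("pics/w_20.png")
cv2.imwrite("pics/w20d.png",cv2.resize(img[185:285,205:305],None,fx=6,fy=6,interpolation=cv2.INTER_CUBIC))
E
```

```text
(no output)
```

View pics/w20d.png

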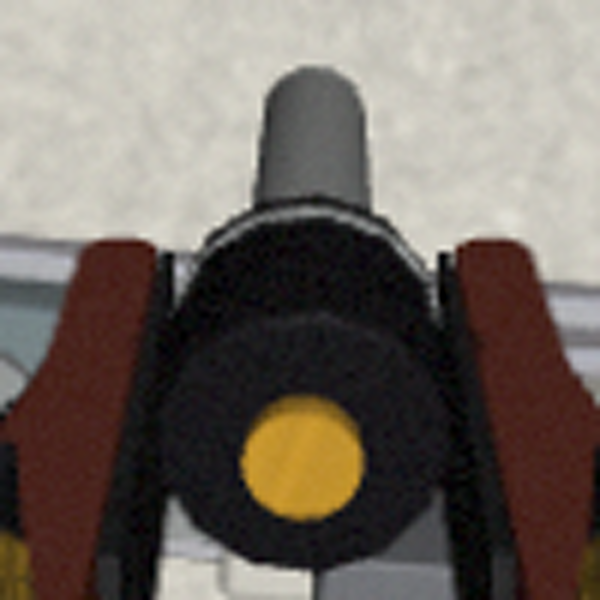

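```bash
python3 - <<'E'
from h import *
d=load("w_20.npz")
t=[.5832,-.0177]
for z in(.2441,.2291,.2141,.1401): print(z,proj(d,[*t,z]))
print(onz(d,257.1,197.5,.1405),onz(d,255.4,261,.2441))
print("tip nominal y: ", d["T"][:3,3])
E
```

```text
0.2441 (np.float64(258.2765195175894), np.float64(261.50134584555235))
0.2291 (np.float64(258.024232494418), np.float64(248.93544988888925))
0.2141 (np.float64(257.80826062765755), np.float64(238.2476473738899))
0.1401 (np.float64(257.0862633738724), np.float64(202.9643270670618))
[ 0.58319843 -0.01280538  0.1405    ] [ 0.58172337 -0.01740551  0.2441    ]
tip nominal y:  [0.58160724 0.05474792 0.37979016]
```

>>> {"op": "servo_tool", "data": {"motion": "1 36 0 0 0 0;1 36 0 0 0 0;0 0 -15 0 0 0;0 0 -15 0 0 0;0 0 -6 0 0 0;0 0 0 0 0 0;0 0 0 0 0 0;0 0 0 0 0 0"}}

```text
time_s: 24.9
tcp_pos: [0.5856, 0.0562, 0.1987]
tool_rot: [[0.001, -0.003, 1.0], [0.0, 1.0, 0.003], [-1.0, 0.0, 0.001]]
ft_force: [-0.2, -0.2, -0.8]
gripper_width: 0.0254
```

```bash
python3 snap.py 21; python3 - <<'E'
from h import *
img=cv2.imread("pics/w_21.png")
cv2.imwrite("pics/w21c.png",cv2.resize(img[165:285,205:305],None,fx=6,fy=5,interpolation=cv2.INTER_CUBIC))
E
```

```text
t 24.9 tcp [0.5856 0.0562 0.1987] yaw_z 0.15 down [ 0.001  0.    -1.   ] q [ -1.9  22.2 -12.3 103.1   5.6  55.3 -16.4] F [-0.2 -0.2 -0.8] M [-0.08 -0.04  0.01] w 0.0254
```

View pics/w21c.png

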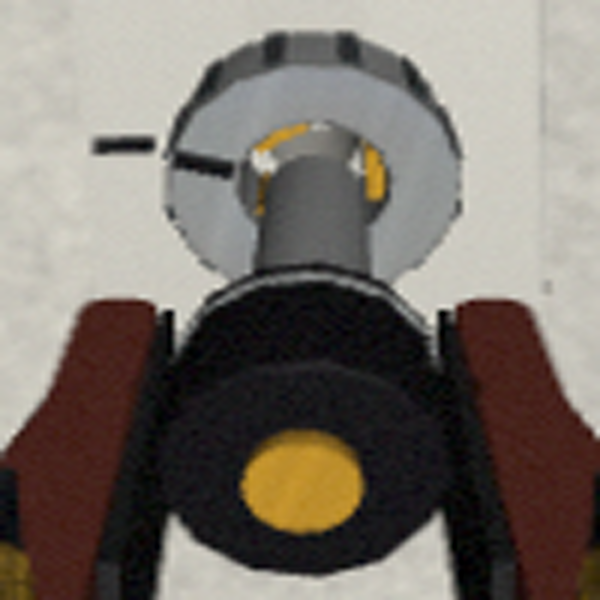

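```bash
python3 - <<'E'
from h import *
from station import telemetry
s=telemetry.get_state();print(s["tcp_pos"])
d=load("w_21.npz")
f=lambda x,y:(205+(x+.5)/6-.5,165+(y+.5)/5-.5)
print("far edge",onz(d,*f(313,65),.094),"L",onz(d,*f(165,190),.094),"R",onz(d,*f(461,190),.094))
print("bore far",onz(d,*f(314,122),.094))
for y in(.0545,.0555,.0562):
    for x in (.5856,):
        q=proj(d,[x,y,.094]);print("g",y,((q[0]-205)*6,(q[1]-165)*5), [ (np.array(proj(d,[x,y+k,.094]))[1]-165)*5 for k in(.022,-.022,.0115)])
q=proj(d,[.5856,.0562,.1045]);print("tip",((q[0]-205)*6,(q[1]-165)*5))
E
```

```text
[0.58552869 0.0562741  0.19865231]
far edge [0.58538664 0.07593823 0.094     ] L [0.56377497 0.05345262 0.094     ] R [0.60721296 0.0535659  0.094     ]
bore far [0.58557391 0.06583518 0.094     ]
g 0.0545 (np.float64(311.33078906229775), np.float64(182.66326762104484)) [np.float64(59.80568476363942), np.float64(299.80317178792916), np.float64(119.07883941535587)]
g 0.0555 (np.float64(311.36171023163365), np.float64(177.19408687906807)) [np.float64(54.1058525260604), np.float64(294.6176426544534), np.float64(113.48131600359167)]
g 0.0562 (np.float64(311.3833487812707), np.float64(173.35864818539108)) [np.float64(50.11064710711764), np.float64(290.9795692655362), np.float64(109.55686078185906)]
tip (np.float64(311.8596588365556), np.float64(190.67775137025194))
```

>>> {"op": "servo_tool", "data": {"motion": "0 -2 0 0 0 0;0 0 -5 0 0 0;0 0 -5 0 0 0;0 0 -5 0 0 0;0 0 -5 0 0 0;0 0 0 0 0 0;0 0 0 0 0 0"}}

```text
time_s: 25.82
tcp_pos: [0.5853, 0.0544, 0.1782]
tool_rot: [[0.0, -0.003, 1.0], [0.0, 1.0, 0.003], [-1.0, 0.0, 0.0]]
ft_force: [0.1, -0.4, -1.0]
gripper_width: 0.025
```

```bash
python3 snap.py 22; python3 - <<'E'
from h import *
img=cv2.imread("pics/w_22.png")
cv2.imwrite("pics/w22c.png",cv2.resize(img[165:285,205:305],None,fx=6,fy=5,interpolation=cv2.INTER_CUBIC))
E
```

```text
t 25.82 tcp [0.5853 0.0544 0.1782] yaw_z 0.16 down [ 0.  0. -1.] q [ -1.9  23.5 -12.2 104.2   6.   53.  -16.6] F [ 0.1 -0.4 -1. ] M [-0.03 -0.08 -0.02] w 0.025
```

View pics/w22c.png

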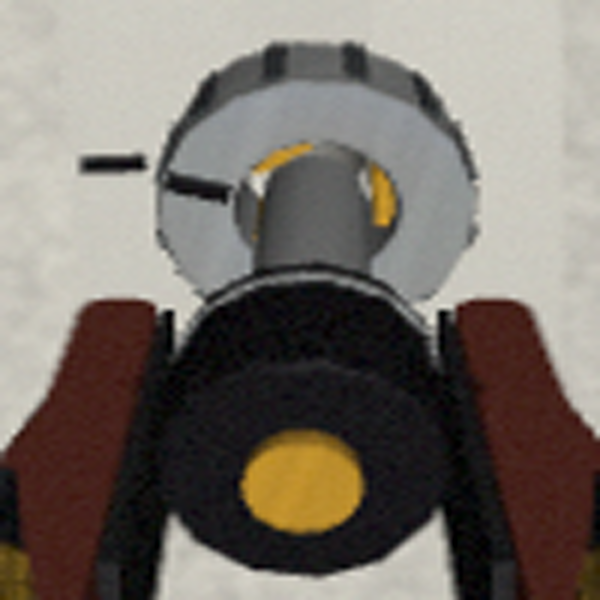

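>>> {"op": "servo_tool", "data": {"motion": "0 0 -5 0 0 0;0 0 -5 0 0 0;0 0 -5 0 0 0;0 0 -5 0 0 0;0 0 -5 0 0 0;0 0 0 0 0 0"}}

```text
time_s: 26.62
tcp_pos: [0.5851, 0.0541, 0.1527]
tool_rot: [[-0.001, -0.003, 1.0], [-0.0, 1.0, 0.003], [-1.0, -0.0, -0.001]]
ft_force: [1.0, -1.7, -0.8]
gripper_width: 0.0257
```

>>> {"op": "servo_tool", "data": {"motion": "0 0 -5 0 0 0;0 0 -5 0 0 0;0 0 -5 0 0 0;0 0 -5 0 0 0;0 0 -5 0 0 0;0 0 -5 0 0 0;0 0 -3 0 0 0;0 0 0 0 0 0;0 0 0 0 0 0"}}

```text
time_s: 27.75
tcp_pos: [0.5852, 0.054, 0.1199]
tool_rot: [[-0.0, -0.003, 1.0], [-0.0, 1.0, 0.003], [-1.0, -0.0, -0.0]]
ft_force: [3.5, -3.9, -2.2]
gripper_width: 0.0252
```

>>> {"op": "servo_tool", "data": {"motion": "0.4 -0.4 -2 0 0 0;0 0 -1.5 0 0 0;0 0 0 0 0 0;0 0 0 0 0 0"}}

```text
time_s: 28.25
tcp_pos: [0.5857, 0.0541, 0.1167]
tool_rot: [[0.0, -0.003, 1.0], [0.0, 1.0, 0.003], [-1.0, 0.0, 0.0]]
ft_force: [2.5, -3.2, -0.3]
gripper_width: 0.0253
```

>>> {"op": "servo_tool", "data": {"motion": "0 0 -1 0 0 0;0 0 -0.5 0 0 0;0 0 0 0 0 0;0 0 0 0 0 0"}}

```text
time_s: 28.75
tcp_pos: [0.5859, 0.0541, 0.116]
tool_rot: [[0.001, -0.003, 1.0], [0.0, 1.0, 0.003], [-1.0, 0.0, 0.001]]
ft_force: [-0.7, -2.6, 6.5]
gripper_width: 0.0256
```

```bash
python3 snap.py 23; python3 - <<'E'
from h import *
img=cv2.imread("pics/w_23.png")
cv2.imwrite("pics/w23c.png",cv2.resize(img[165:285,185:325],None,fx=5,fy=5,interpolation=cv2.INTER_CUBIC))
E
```

```text
t 28.75 tcp [0.5859 0.0541 0.116 ] yaw_z 0.16 down [ 0.001  0.    -1.   ] q [ -2.4  28.  -11.6 106.7   7.5  46.  -17.8] F [-0.7 -2.6  6.5] M [-0.71 -0.11  0.05] w 0.0256
```

View pics/w23c.png

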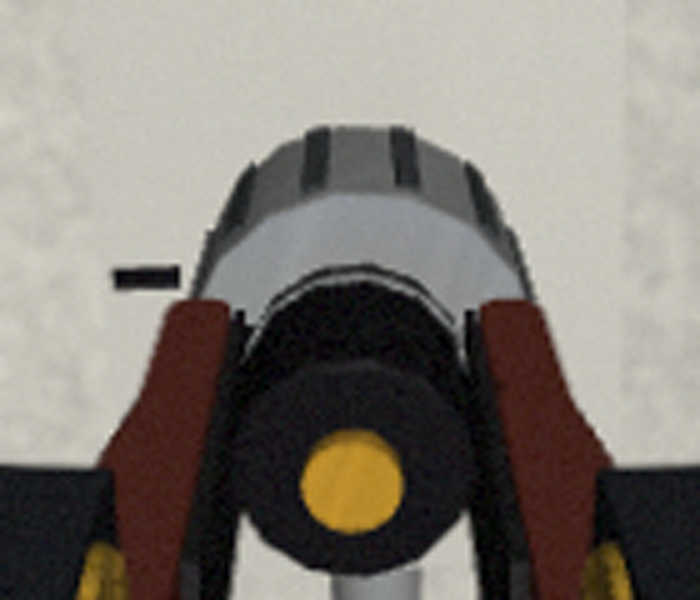

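>>> {"op": "servo_tool", "data": {"motion": "0 0 0 0 0 0;0 0 0 0 0 0;0 0 0 0 0 0;0 0 0 0 0 0;0 0 0 0 0 0;0 0 0 0 0 0;0 0 0 0 0 0", "gripper": 0}}

```text
time_s: 29.68
tcp_pos: [0.5857, 0.0539, 0.1152]
tool_rot: [[0.0, -0.003, 1.0], [0.0, 1.0, 0.003], [-1.0, 0.0, 0.0]]
ft_force: [0.7, 0.2, -0.3]
gripper_width: 0.0874
```

>>> {"op": "servo_tool", "data": {"motion": "0 0 0 0 0 10;0 0 0 0 0 10;0 0 0 0 0 10;0 0 0 0 0 10;0 0 -10 0 0 0;0 0 -10 0 0 0;0 0 -8 0 0 0;0 0 -6 0 0 0;0 0 0 0 0 0;0 0 0 0 0 0"}}

```text
time_s: 30.92
tcp_pos: [0.5858, 0.0541, 0.0813]
tool_rot: [[0.0, -0.645, 0.764], [0.0, 0.764, 0.645], [-1.0, -0.0, 0.0]]
ft_force: [0.5, -0.6, 0.1]
gripper_width: 0.0876
```

```bash
python3 snap.py 24
```

```text
t 30.93 tcp [0.5858 0.0541 0.0813] yaw_z 40.15 down [ 0.  0. -1.] q [  4.1  31.7 -20.2 107.3  15.3  43.6  15.7] F [ 0.5 -0.6  0.1] M [-0.02 -0.12 -0.  ] w 0.0876
```

View pics/w_24.png

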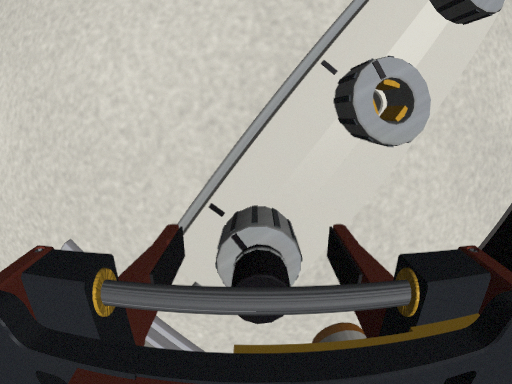

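>>> {"op": "servo_tool", "data": {"motion": "0 0 0 0 0 0;0 0 0 0 0 0;0 0 0 0 0 0;0 0 0 0 0 0;0 0 0 0 0 0;0 0 0 0 0 0;0 0 0 0 0 0;0 0 0 0 0 0", "gripper": 1, "force": 50}}

```text
time_s: 31.98
tcp_pos: [0.5869, 0.055, 0.0814]
tool_rot: [[0.003, -0.645, 0.764], [0.002, 0.764, 0.645], [-1.0, -0.0, 0.003]]
ft_force: [3.7, 3.1, -3.5]
gripper_width: 0.044
```

>>> {"op": "servo_tool", "data": {"motion": "0 0 0 0 0 -4;0 0 0 0 0 -6;0 0 0 0 0 -6;0 0 0 0 0 -6;0 0 0 0 0 -6;0 0 0 0 0 -6;0 0 0 0 0 -6;0 0 0 0 0 0"}}

```text
time_s: 32.98
tcp_pos: [0.5868, 0.0549, 0.0814]
tool_rot: [[0.002, -0.004, 1.0], [0.001, 1.0, 0.004], [-1.0, 0.001, 0.002]]
ft_force: [4.3, 2.2, -4.5]
gripper_width: 0.0438
```

```bash
python3 snap.py 25
```

```text
t 32.98 tcp [0.5868 0.0549 0.0814] yaw_z 0.22 down [ 0.002  0.001 -1.   ] q [ -3.5  30.7 -10.3 107.8   7.8  42.  -18. ] F [ 4.3  2.2 -4.5] M [ 0.48 -0.95 -0.15] w 0.0438
```

View pics/w_25.png

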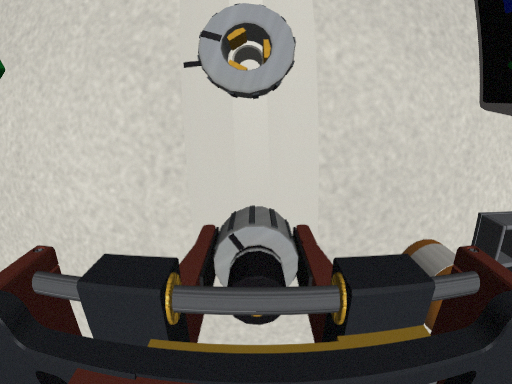

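>>> {"op": "servo_tool", "data": {"motion": "1 0.6 0 0 0 0;0 0 0 0 0 -4;0 0 0 0 0 -6;0 0 0 0 0 -6;0 0 0 0 0 -6;0 0 0 0 0 -6;0 0 0 0 0 -6;0 0 0 0 0 -6;0 0 0 0 0 0"}}

```text
time_s: 34.15
tcp_pos: [0.5867, 0.055, 0.0813]
tool_rot: [[0.0, 0.639, 0.769], [0.0, 0.769, -0.639], [-1.0, 0.0, -0.0]]
ft_force: [1.7, 2.5, 0.6]
gripper_width: 0.0437
```

>>> {"op": "servo_tool", "data": {"motion": "0 0 0 0 0 -4;0 0 0 0 0 -4;0 0 0 0 0 -4;0 0 0 0 0 -4;0 0 0 0 0 0"}}

```text
time_s: 34.78
tcp_pos: [0.5867, 0.055, 0.0813]
tool_rot: [[0.0, 0.826, 0.564], [0.0, 0.564, -0.826], [-1.0, 0.0, -0.0]]
ft_force: [1.9, 2.3, 0.7]
gripper_width: 0.0438
```

```bash
python3 snap.py 26
```

```text
t 34.77 tcp [0.5867 0.055  0.0813] yaw_z -55.66 down [ 0.  0. -1.] q [-14.3  30.4   3.8 108.5  -3.   41.2 -64.5] F [1.9 2.3 0.7] M [ 0.56 -0.23 -0.06] w 0.0438
```

View pics/w_26.png

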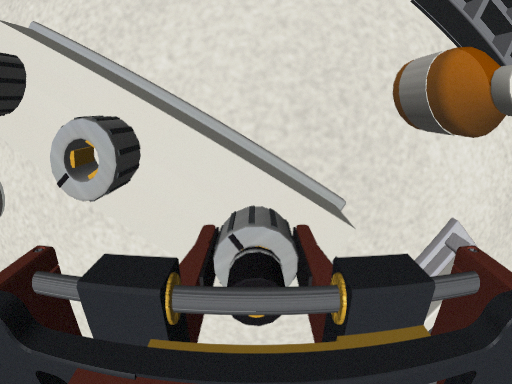

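>>> {"op": "servo_tool", "data": {"motion": "0 0 0 0 0 -4;0 0 0 0 0 -4;0 0 0 0 0 0"}}

```text
time_s: 35.2
tcp_pos: [0.5867, 0.055, 0.0813]
tool_rot: [[0.0, 0.896, 0.445], [0.0, 0.445, -0.896], [-1.0, 0.0, -0.0]]
ft_force: [1.5, 2.2, 1.5]
gripper_width: 0.0437
```

```bash
python3 snap.py 27
```

```text
t 35.2 tcp [0.5867 0.055  0.0813] yaw_z -63.6 down [ 0.  0. -1.] q [-15.9  30.4   5.9 108.6  -4.5  41.1 -71. ] F [1.5 2.2 1.5] M [ 0.68 -0.17  0.47] w 0.0437
```

>>> {"op": "servo_tool", "data": {"motion": "0 0 0 0 0 -4;0 0 0 0 0 -3;0 0 0 0 0 0"}}

```text
time_s: 35.62
tcp_pos: [0.5843, 0.0542, 0.0813]
tool_rot: [[-0.005, 0.943, 0.331], [-0.001, 0.331, -0.944], [-1.0, -0.005, -0.001]]
ft_force: [-6.9, 2.1, 10.7]
gripper_width: 0.0433
```

```bash
python3 snap.py 28
```

```text
t 35.62 tcp [0.5843 0.0542 0.0813] yaw_z -70.65 down [-0.005 -0.001 -1.   ] q [-17.3  30.5   7.7 108.8  -5.9  41.3 -76.8] F [-6.9  2.1 10.7] M [0.36 1.45 0.66] w 0.0433
```

View pics/w_28.png

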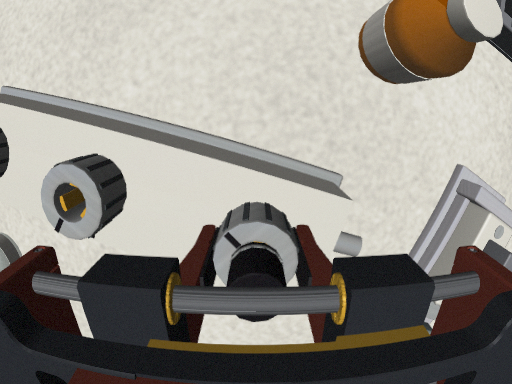

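Torque rose from near 0 to 0.66 N m, so the nut is at its firm stop. I release it and go for the second probe.

>>> {"op": "servo_tool", "data": {"motion": "0 0 0 0 0 0;0 0 0 0 0 0;0 0 0 0 0 0;0 0 0 0 0 0;0 0 0 0 0 0;0 0 0 0 0 0", "gripper": 0}}

```text
time_s: 36.42
tcp_pos: [0.5866, 0.0545, 0.0811]
tool_rot: [[-0.0, 0.945, 0.328], [-0.0, 0.328, -0.945], [-1.0, -0.0, 0.0]]
ft_force: [0.9, 0.9, 0.7]
gripper_width: 0.0877
```

>>> {"op": "servo_tool", "data": {"motion": "0 0 30 0 0 0;0 0 45 0 0 0;0 0 45 0 0 0;0 0 30 0 0 0;0 -40 0 0 0 10;0 -40 0 0 0 10;-10 -50 0 0 0 10;-10 -50 0 0 0 10;-10 -50 0 0 0 10;-10 -50 0 0 0 10"}}

```text
time_s: 37.67
tcp_pos: [0.5461, -0.227, 0.2313]
tool_rot: [[0.0, 0.182, 0.983], [-0.0, 0.983, -0.182], [-1.0, 0.0, 0.0]]
ft_force: [0.5, 0.1, -0.6]
gripper_width: 0.088
```

```bash
python3 snap.py 29
```

```text
t 37.67 tcp [ 0.5461 -0.227   0.2313] yaw_z -10.5 down [ 0. -0. -1.] q [ 12.9  19.9   4.6 101.7  -1.8  58.4   7.7] F [ 0.5  0.1 -0.6] M [-0.04 -0.11  0.03] w 0.088
```

View pics/w_29.png

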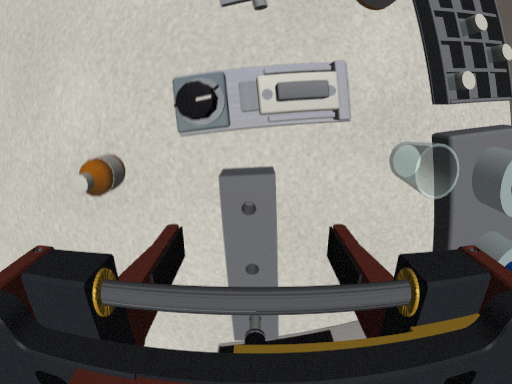

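>>> {"op": "servo_tool", "data": {"motion": "-9 -47 0 0 0 5.5;-9 -47 0 0 0 5;-10 -47 -16 0 0 0;-10 -48 -25 0 0 0;0 0 -25 0 0 0;0 0 0 0 0 0;0 0 0 0 0 0"}}

```text
time_s: 38.6
tcp_pos: [0.5096, -0.4138, 0.1661]
tool_rot: [[0.001, 0.005, 1.0], [-0.0, 1.0, -0.005], [-1.0, -0.0, 0.001]]
ft_force: [0.3, -0.6, 1.0]
gripper_width: 0.0881
```

```bash
python3 snap.py 30; python3 - <<'E'
from h import *
d=load("w_30.npz");img=d["color"].astype(int)
m=((img[...,0]>150)&(img[...,2]<90)&(img[...,1]>80)).astype(np.uint8);m[280:]=0;m[:,:190]=0;m[:,320:]=0
n,l,st,ce=cv2.connectedComponentsWithStats(m)
for i in range(1,n):
    if st[i,4]>20: print(st[i],ce[i],onz(d,*ce[i],.114).round(4))
E
```

```text
t 38.6 tcp [ 0.5096 -0.4138  0.1661] yaw_z -0.27 down [ 0.001 -0.    -1.   ] q [29.5 29.7  5.7 96.  -3.5 54.4 36.3] F [ 0.3 -0.6  1. ] M [-0.05 -0.07  0.04] w 0.0881
[249 218  14  13 147] [255.70068027 223.92517007] [ 0.5085 -0.4165  0.114 ]
```

View pics/w_30.png

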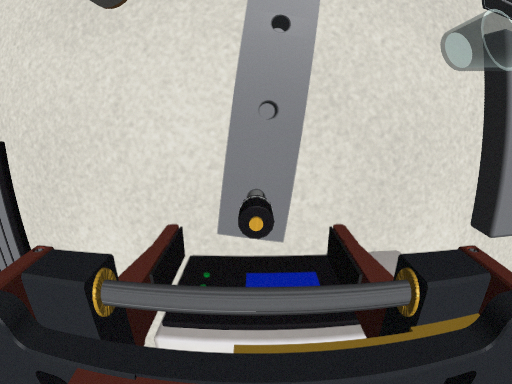

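>>> {"op": "servo_tool", "data": {"motion": "0 -2.5 -30 0 0 0;0 0 -30 0 0 0;0 0 -2 0 0 0;0 0 0 0 0 0;0 0 0 0 0 0"}}

```text
time_s: 39.28
tcp_pos: [0.5097, -0.4175, 0.105]
tool_rot: [[0.002, 0.006, 1.0], [-0.002, 1.0, -0.006], [-1.0, -0.002, 0.002]]
ft_force: [0.1, -0.8, -0.1]
gripper_width: 0.0879
```

>>> {"op": "servo_tool", "data": {"motion": "0 0 0 0 0 0;0 0 0 0 0 0;0 0 0 0 0 0;0 0 0 0 0 0;0 0 0 0 0 0;0 0 0 0 0 0;0 0 0 0 0 0;0 0 0 0 0 0;0 0 0 0 0 0", "gripper": 1, "force": 25}}

```text
time_s: 40.4
tcp_pos: [0.5086, -0.417, 0.1031]
tool_rot: [[-0.0, 0.006, 1.0], [0.0, 1.0, -0.006], [-1.0, 0.0, -0.0]]
ft_force: [1.0, 0.6, -0.4]
gripper_width: 0.0255
```

```bash
python3 snap.py 31; python3 - <<'E'
from h import *
d=load("w_31.npz");img=d["color"].astype(int)
m=((img[...,0]>150)&(img[...,2]<90)&(img[...,1]>80)).astype(np.uint8);m[:,:245]=0;m[:,270:]=0;m[275:]=0;m[:240]=0
P=np.argwhere(m);c=P.mean(0)[::-1];print(c,onz(d,*c,.114))
E
```

```text
t 40.4 tcp [ 0.5086 -0.417   0.1031] yaw_z -0.34 down [-0.  0. -1.] q [30.2 34.   5.2 98.1 -3.9 48.  36.8] F [ 1.   0.6 -0.4] M [-0.09 -0.06  0.02] w 0.0255
[255.10830325 262.4765343 ] [ 0.50702654 -0.41690488  0.114     ]
```

>>> {"op": "servo_tool", "data": {"motion": "0 0 15 0 0 0;0 0 30 0 0 0;0 0 40 0 0 0;0 0 50 0 0 0;15 45 5 0 0 0;15 55 0 0 0 0;15 55 0 0 0 0;14 55 0 0 0 0;12 55 0 0 0 0;0 55 0 0 0 0"}}

```text
time_s: 41.7
tcp_pos: [0.5801, -0.095, 0.2443]
tool_rot: [[0.001, 0.006, 1.0], [-0.0, 1.0, -0.006], [-1.0, -0.0, 0.001]]
ft_force: [0.7, 0.1, -1.0]
gripper_width: 0.0254
```

>>> {"op": "servo_tool", "data": {"motion": "0 55 0 0 0 0;0 55 0 0 0 0;0 55 0 0 0 0;0 55 0 0 0 0;0 40 0 0 0 0;0 30 0 0 0 0;0 0 0 0 0 0;0 0 0 0 0 0;0 0 0 0 0 0"}}

```text
time_s: 42.82
tcp_pos: [0.58, 0.1911, 0.2435]
tool_rot: [[0.0, 0.008, 1.0], [-0.001, 1.0, -0.008], [-1.0, -0.001, 0.0]]
ft_force: [0.2, -0.4, -1.5]
gripper_width: 0.0256
```

```bash
python3 snap.py 32;  python3 - <<'E'
from h import *
d=load("w_32.npz");img=cv2.imread("pics/w_32.png")
print(proj(d,[.5795,.2645,.094]))
E
```

```text
t 42.83 tcp [0.58   0.1911 0.2435] yaw_z -0.48 down [ 0.    -0.001 -1.   ] q [-19.3  21.3  -6.3  97.7   2.7  61.1 -26.9] F [ 0.2 -0.4 -1.5] M [ 0.02 -0.04 -0.01] w 0.0256
(np.float64(255.64429662011028), np.float64(114.80818733569993))
```

View pics/w_32.png

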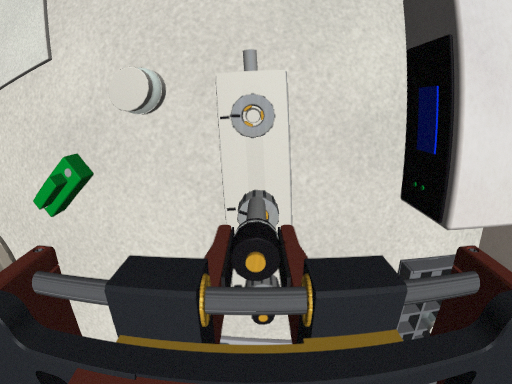

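Gland3's nut is at (253,116), open and empty; the first probe's head is at (263,318).

```bash
python3 - <<'E'
from h import *
d=load("w_32.npz");img=cv2.imread("pics/w_32.png")
cv2.imwrite("pics/w32c.png",cv2.resize(img[85:150,218:288],None,fx=8,fy=8,interpolation=cv2.INTER_CUBIC))
E
```

```text
(no output)
```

View pics/w32c.png

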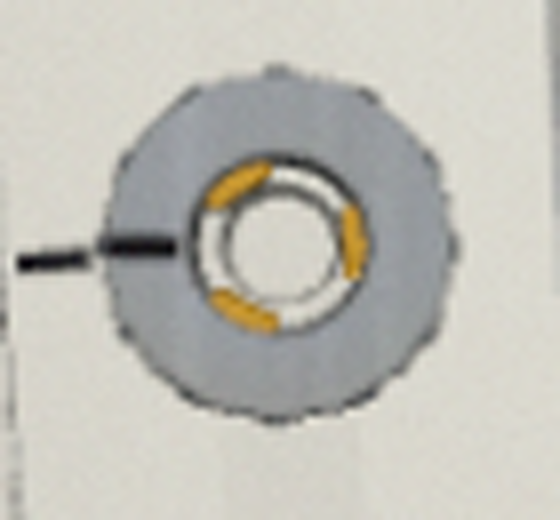

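```bash
python3 - <<'E'
from h import *
d=load("w_32.npz");print(onz(d,252.7,115.3,.094))
E
```

```text
[0.57661201 0.26403679 0.094     ]
```

>>> {"op": "servo_tool", "data": {"motion": "-1.5 36.3 0 0 0 0;-1.6 36.3 0 0 0 0;0 0 -20 0 0 0;0 0 -15 0 0 0;0 0 -10 0 0 0;0 0 0 0 0 0;0 0 0 0 0 0;0 0 0 0 0 0"}}

```text
time_s: 43.88
tcp_pos: [0.577, 0.2657, 0.1989]
tool_rot: [[0.001, 0.006, 1.0], [0.001, 1.0, -0.006], [-1.0, 0.001, 0.001]]
ft_force: [0.1, 0.0, -1.3]
gripper_width: 0.0254
```

```bash
python3 snap.py 33; python3 - <<'E'
from h import *
img=cv2.imread("pics/w_33.png")
cv2.imwrite("pics/w33c.png",cv2.resize(img[165:285,205:305],None,fx=6,fy=5,interpolation=cv2.INTER_CUBIC))
E
```

```text
t 43.88 tcp [0.577  0.2657 0.1989] yaw_z -0.35 down [ 0.001  0.001 -1.   ] q [-24.9  26.   -7.4  96.8   3.9  57.3 -34. ] F [ 0.1  0.  -1.3] M [-0.01 -0.12 -0.05] w 0.0254
```

View pics/w33c.png

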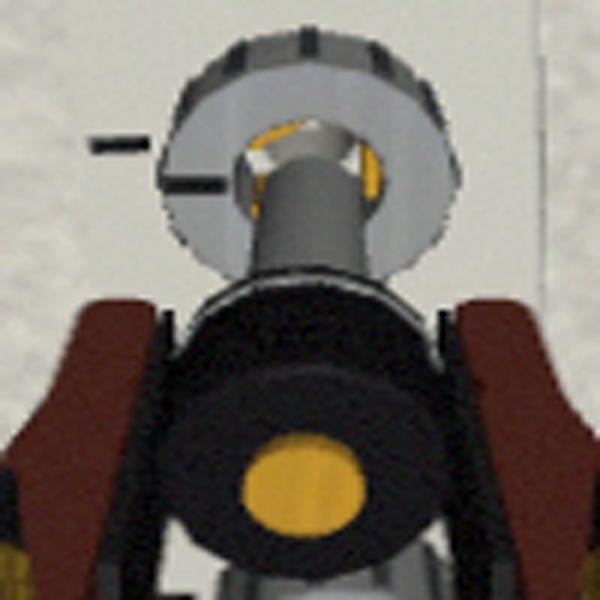

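>>> {"op": "servo_tool", "data": {"motion": "0 -2 0 0 0 0;0 0 -5 0 0 0;0 0 -5 0 0 0;0 0 -5 0 0 0;0 0 -5 0 0 0;0 0 0 0 0 0;0 0 0 0 0 0"}}

```text
time_s: 44.8
tcp_pos: [0.5766, 0.2637, 0.1782]
tool_rot: [[0.0, 0.006, 1.0], [0.0, 1.0, -0.006], [-1.0, 0.0, 0.0]]
ft_force: [-0.1, -0.3, -0.9]
gripper_width: 0.0254
```

>>> {"op": "servo_tool", "data": {"motion": "0 0 -5 0 0 0;0 0 -5 0 0 0;0 0 -5 0 0 0;0 0 -5 0 0 0;0 0 -5 0 0 0;0 0 0 0 0 0"}}

```text
time_s: 45.55
tcp_pos: [0.5763, 0.2635, 0.1526]
tool_rot: [[-0.001, 0.006, 1.0], [-0.0, 1.0, -0.006], [-1.0, -0.0, -0.001]]
ft_force: [-0.9, 0.0, -0.6]
gripper_width: 0.0252
```

>>> {"op": "servo_tool", "data": {"motion": "0.3 0 -5 0 0 0;0 0 -5 0 0 0;0 0 -5 0 0 0;0 0 -5 0 0 0;0 0 -5 0 0 0;0 0 -5 0 0 0;0 0 -3 0 0 0;0 0 0 0 0 0;0 0 0 0 0 0"}}

```text
time_s: 46.68
tcp_pos: [0.5769, 0.2636, 0.1203]
tool_rot: [[0.0, 0.006, 1.0], [0.0, 1.0, -0.006], [-1.0, 0.0, 0.0]]
ft_force: [0.3, -0.3, -1.2]
gripper_width: 0.0259
```

>>> {"op": "servo_tool", "data": {"motion": "0 0 -2 0 0 0;0 0 -2 0 0 0;0 0 -1 0 0 0;0 0 0 0 0 0;0 0 0 0 0 0"}}

```text
time_s: 47.3
tcp_pos: [0.5768, 0.2636, 0.1151]
tool_rot: [[0.0, 0.006, 1.0], [0.0, 1.0, -0.006], [-1.0, 0.0, 0.0]]
ft_force: [0.8, -1.1, -1.5]
gripper_width: 0.0251
```

>>> {"op": "servo_tool", "data": {"motion": "0 0 -1 0 0 0;0 0 -0.5 0 0 0;0 0 0 0 0 0;0 0 0 0 0 0"}}

```text
time_s: 47.8
tcp_pos: [0.5771, 0.2638, 0.1149]
tool_rot: [[0.001, 0.006, 1.0], [0.0, 1.0, -0.006], [-1.0, 0.0, 0.001]]
ft_force: [-2.3, -1.4, 7.9]
gripper_width: 0.0251
```

```bash
python3 snap.py 34; python3 - <<'E'
from h import *
img=cv2.imread("pics/w_34.png")
cv2.imwrite("pics/w34c.png",cv2.resize(img[165:285,185:325],None,fx=5,fy=5,interpolation=cv2.INTER_CUBIC))
E
```

```text
t 47.8 tcp [0.5771 0.2638 0.1149] yaw_z -0.35 down [ 0.001  0.    -1.   ] q [-25.   31.4  -7.1 100.5   4.9  48.3 -34.7] F [-2.3 -1.4  7.9] M [-0.43  0.68  0.03] w 0.0251
```

View pics/w34c.png

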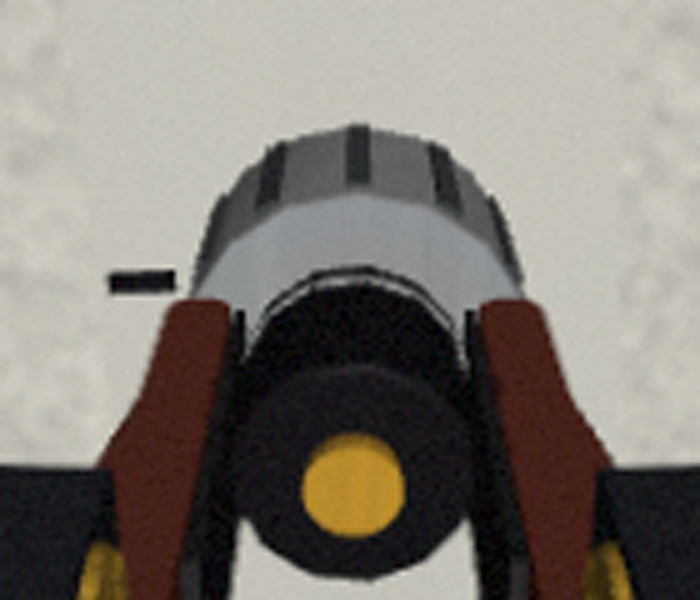

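Second probe is home: contact at TCP z 0.115 as expected, head just above the nut. Now its nut.

>>> {"op": "servo_tool", "data": {"motion": "0 0 0 0 0 0;0 0 0 0 0 0;0 0 0 0 0 0;0 0 0 0 0 0;0 0 0 0 0 0;0 0 0 0 0 0;0 0 0 0 0 0", "gripper": 0}}

```text
time_s: 48.72
tcp_pos: [0.5768, 0.2636, 0.1137]
tool_rot: [[0.0, 0.006, 1.0], [0.0, 1.0, -0.006], [-1.0, 0.0, 0.0]]
ft_force: [-0.2, 0.2, -0.6]
gripper_width: 0.0874
```

>>> {"op": "servo_tool", "data": {"motion": "0.6 0.6 0 0 0 10;0 0 0 0 0 10;0 0 0 0 0 10;0 0 0 0 0 10;0 0 -10 0 0 10;0 0 -10 0 0 0;0 0 -8 0 0 0;0 0 -5 0 0 0;0 0 0 0 0 0;0 0 0 0 0 0"}}

```text
time_s: 49.98
tcp_pos: [0.5776, 0.2645, 0.0809]
tool_rot: [[0.0, -0.762, 0.648], [0.0, 0.648, 0.762], [-1.0, -0.0, 0.0]]
ft_force: [-0.2, -0.1, 0.5]
gripper_width: 0.0881
```

>>> {"op": "servo_tool", "data": {"motion": "0 0 0 0 0 0;0 0 0 0 0 0;0 0 0 0 0 0;0 0 0 0 0 0;0 0 0 0 0 0;0 0 0 0 0 0;0 0 0 0 0 0;0 0 0 0 0 0", "gripper": 1, "force": 50}}

```text
time_s: 50.98
tcp_pos: [0.5778, 0.2646, 0.0807]
tool_rot: [[0.001, -0.762, 0.647], [0.001, 0.647, 0.762], [-1.0, -0.0, 0.001]]
ft_force: [2.5, 2.4, -2.6]
gripper_width: 0.0436
```

```bash
python3 snap.py 35
```

```text
t 50.98 tcp [0.5778 0.2646 0.0807] yaw_z 49.66 down [ 0.001  0.001 -1.   ] q [-16.8  35.1 -18.5 100.8  14.5  46.4   7.5] F [ 2.5  2.4 -2.6] M [ 0.54 -0.71 -0.14] w 0.0436
```

View pics/w_35.png

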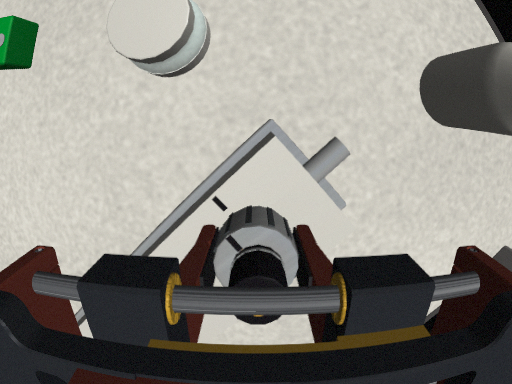

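>>> {"op": "servo_tool", "data": {"motion": "0.4 0.4 0 0 0 -4;0 0 0 0 0 -6;0 0 0 0 0 -6;0 0 0 0 0 -6;0 0 0 0 0 -6;0 0 0 0 0 -6;0 0 0 0 0 -6;0 0 0 0 0 -6;0 0 0 0 0 -4;0 0 0 0 0 0"}}

```text
time_s: 52.28
tcp_pos: [0.5775, 0.2645, 0.0807]
tool_rot: [[-0.001, 0.005, 1.0], [-0.0, 1.0, -0.005], [-1.0, -0.001, -0.001]]
ft_force: [0.5, 0.9, -0.2]
gripper_width: 0.0438
```

>>> {"op": "servo_tool", "data": {"motion": "0 0 0 0 0 -4;0 0 0 0 0 -6;0 0 0 0 0 -6;0 0 0 0 0 -6;0 0 0 0 0 -6;0 0 0 0 0 -6;0 0 0 0 0 -6;0 0 0 0 0 -6;0 0 0 0 0 -4;0 0 0 0 0 0"}}

```text
time_s: 53.52
tcp_pos: [0.5771, 0.2646, 0.0807]
tool_rot: [[-0.001, 0.769, 0.64], [-0.0, 0.64, -0.769], [-1.0, -0.001, -0.001]]
ft_force: [-1.5, 0.7, 2.6]
gripper_width: 0.0435
```

```bash
python3 snap.py 36
```

```text
t 53.52 tcp [0.5771 0.2646 0.0807] yaw_z -50.23 down [-0.001 -0.    -1.   ] q [-35.1  34.    6.6 102.1  -5.3  44.2 -76. ] F [-1.5  0.7  2.6] M [ 0.16  0.31 -0.1 ] w 0.0435
```

View pics/w_36.png

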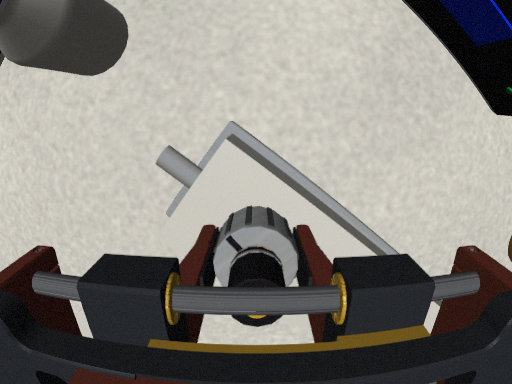

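>>> {"op": "servo_tool", "data": {"motion": "0 0 0 0 0 -4;0 0 0 0 0 -4;0 0 0 0 0 -4;0 0 0 0 0 0"}}

```text
time_s: 54.08
tcp_pos: [0.5771, 0.2647, 0.0807]
tool_rot: [[-0.001, 0.885, 0.466], [-0.0, 0.466, -0.885], [-1.0, -0.001, -0.001]]
ft_force: [-3.2, -0.4, 3.4]
gripper_width: 0.0438
```

```bash
python3 -c "
from snap import *
show(telemetry.get_state())"
```

```text
t 54.08 tcp [0.5771 0.2647 0.0807] yaw_z -62.21 down [-0.001 -0.    -1.   ] q [-37.3  34.2   9.7 102.3  -7.8  44.2 -85.9] F [-3.2 -0.4  3.4] M [ 0.08  0.7  -0.07] w 0.0438
```

>>> {"op": "servo_tool", "data": {"motion": "0 0 0 0 0 -4;0 0 0 0 0 -2;0 0 0 0 0 0"}}

```text
time_s: 54.45
tcp_pos: [0.5771, 0.2648, 0.0807]
tool_rot: [[-0.001, 0.928, 0.373], [-0.001, 0.373, -0.928], [-1.0, -0.001, 0.0]]
ft_force: [-4.6, -0.3, 5.0]
gripper_width: 0.0438
```

```bash
python3 snap.py 37
```

```text
t 54.45 tcp [0.5771 0.2648 0.0807] yaw_z -68.12 down [-0.001 -0.001 -1.   ] q [-38.4  34.3  11.2 102.4  -9.   44.3 -90.7] F [-4.6 -0.3  5. ] M [0.01 1.   0.76] w 0.0438
```

View pics/w_37.png

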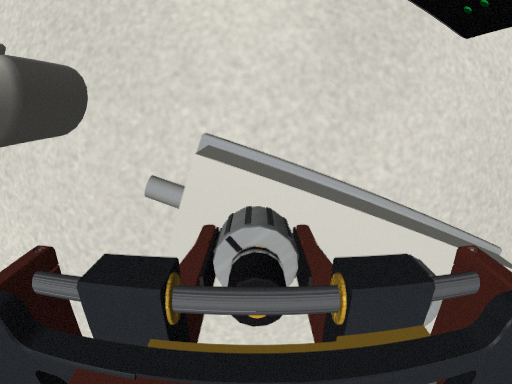

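Torque reached 0.76 N m, so this nut is at its stop too. I release it, go up and inspect everything.

>>> {"op": "servo_tool", "data": {"motion": "0 0 0 0 0 0;0 0 0 0 0 0;0 0 0 0 0 0;0 0 0 0 0 0;0 0 0 0 0 0;0 0 0 0 0 0", "gripper": 0}}

```text
time_s: 55.25
tcp_pos: [0.5779, 0.2646, 0.0807]
tool_rot: [[0.0, 0.929, 0.369], [-0.0, 0.369, -0.929], [-1.0, 0.0, 0.0]]
ft_force: [0.1, -0.4, -0.4]
gripper_width: 0.088
```

>>> {"op": "servo_tool", "data": {"motion": "0 0 30 0 0 0;0 0 45 0 0 0;0 0 45 0 0 0;0 0 40 0 0 0;0 -40 10 0 0 10;0 -40 10 0 0 10;0 -40 0 0 0 10;0 -50 0 0 0 10;0 -50 0 0 0 10;0 -50 0 0 0 10"}}

```text
time_s: 56.5
tcp_pos: [0.5777, -0.007, 0.2608]
tool_rot: [[0.0, 0.139, 0.99], [0.0, 0.99, -0.139], [-1.0, 0.0, 0.0]]
ft_force: [1.0, 0.5, 0.7]
gripper_width: 0.0878
```

>>> {"op": "servo_tool", "data": {"motion": "0 -40 0 0 0 8;0 -40 0 0 0 0;0 0 0 0 0 0;0 0 0 0 0 0"}}

```text
time_s: 57.0
tcp_pos: [0.5778, -0.0847, 0.2606]
tool_rot: [[-0.0, 0.006, 1.0], [0.001, 1.0, -0.006], [-1.0, 0.001, -0.0]]
ft_force: [-0.1, -0.0, -0.1]
gripper_width: 0.0879
```

```bash
python3 snap.py 38; python3 - <<'E'
from station import vision
import cv2,numpy as np
for n in("scene","top"):
    d=vision.camera(n);np.savez(f"{n}1.npz",**d);cv2.imwrite(f"pics/{n}1.png",cv2.resize(d["color"][:,:,::-1],(800,600),interpolation=cv2.INTER_CUBIC))
E
```

```text
t 57.0 tcp [ 0.5778 -0.0847  0.2606] yaw_z -0.32 down [-0.     0.001 -1.   ] q [ -5.   17.7   9.  101.1  -3.1  61.5   4.8] F [-0.1 -0.  -0.1] M [-0.05 -0.09 -0.01] w 0.0879
```

View pics/w_38.png

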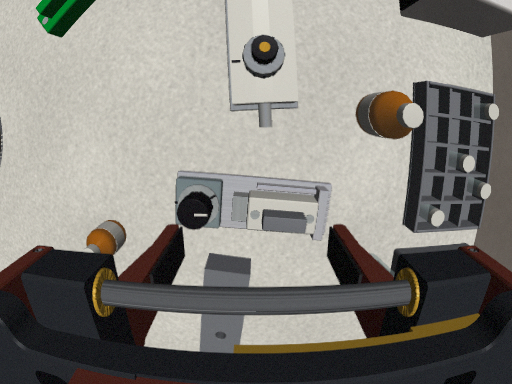

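View pics/scene1.png

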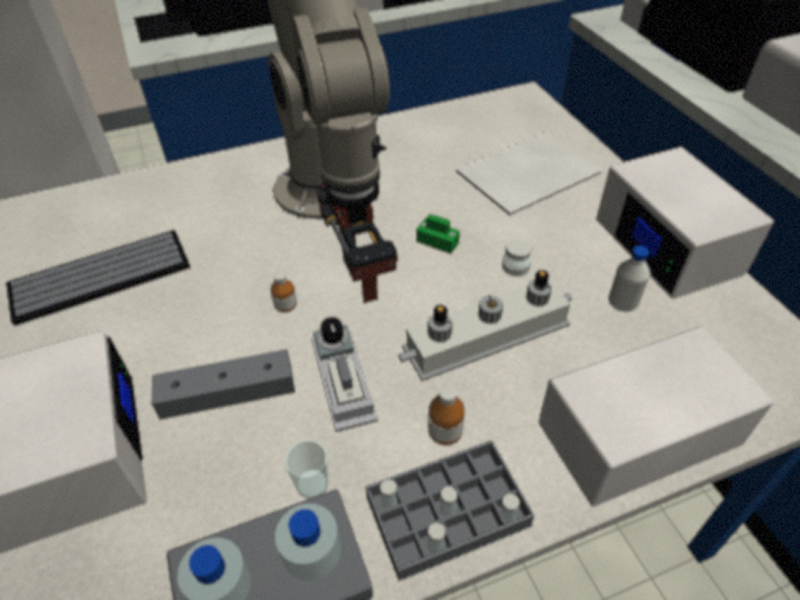

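View pics/top1.png

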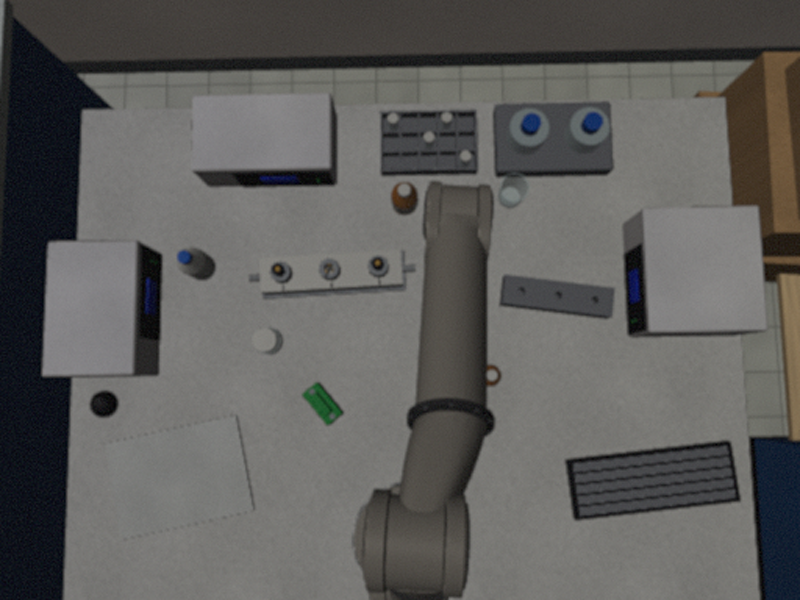

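```bash
python3 - <<'E'
import cv2,numpy as np
i=cv2.imread("pics/w_38.png")
a=cv2.resize(i[20:100,220:310],(540,480),interpolation=cv2.INTER_CUBIC)
cv2.imwrite("pics/w38a.png",a)
cv2.imwrite("pics/w38b.png",cv2.resize(i[165:245,170:340],None,fx=4.5,fy=4.5,interpolation=cv2.INTER_CUBIC))
E
```

```text
(no output)
```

View pics/w38a.png

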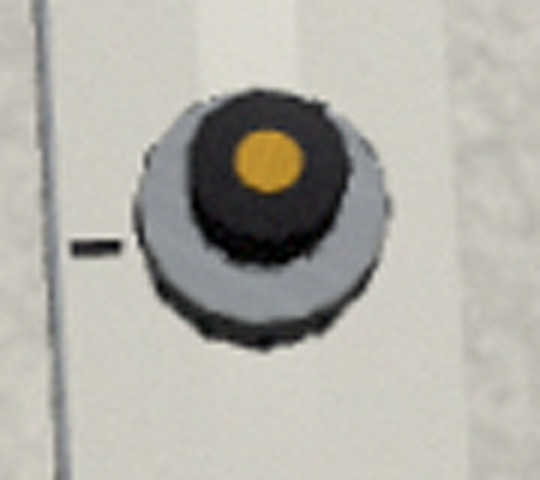

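View pics/w38b.png

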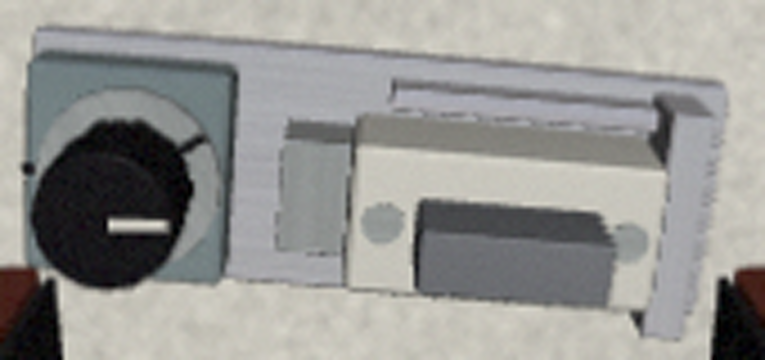

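```bash
python3 -c "
from station import order;print(order.close_job())"
```

```text
the job is handed in; nothing more can be done
None
```

The job is handed in, at about 57 s of robot time. No verdict was reported.

- **Cartridge and clamp:** I set the white cartridge flat in the nest and turned the knob clockwise about 164°. By the end the disc had stopped and the knob had slipped about 33° past it (0.55–0.6 rad). The last picture shows the cartridge against the end wall with the jaw tight behind it. The slip is estimated from the marks on the knob and disc, not measured directly.
- **Probes:** Only two were in the rack. Both are fully home, in gland1 and gland3. Their nuts were turned clockwise to the firm stop, where torque rose to 0.66 and 0.76 N m. By turned angle, both nuts are at about 2.1 rad. In the final picture the head hides gland1's nut mark, and gland3 is out of the wrist view. The nut angles therefore rest on turned angle and torque.
- **Surroundings:** Bottles, jar, beaker and the green look-alike stand where they were in the scene view; gland2 was left open and empty, and the gripper was clear of everything.
- **Disagreements:**
  - The wrist camera was off by about 1.5 mm sideways at close range, so I placed the probes by comparing tip and bore in the same picture.
  - My first end-wall estimate was about 4 mm off from the stated free length, so I set the cartridge a little shorter than that estimate gave.

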